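# Take the filter out of the bench air cleaner and lean it in the drying rack

## Robot

A 7-joint arm with a two-finger parallel gripper is mounted at the origin on a cart in front of the work surface, level with it; the furniture and walls round the work are solid. World frame = base frame: x ahead of the robot, y to its left, z up, the work surface at z = 0. Lengths are in m, angles in rad, forces in N, time in s.
With the tool pointing down it reaches from about 0.425 to 0.975 m from the base axis. Payload 16.7 kg.
Tool frame: the origin (TCP) lies midway between the tips of the shut fingers; the grasp point (between the pads) lies 19 mm behind it; z points along the fingers, y is the line along which they close (so a half turn about z gives the same grasp; the last joint's range is limited). The gripper opens to 85 mm and grips with 20 to 120 N. Pads are 22 mm wide; open, the fingers measure 114 mm over their backs; the gripper's body (76 mm by 85 mm) begins 54 mm behind the grasp point. The pads swing forward as they close: fully open they stand 13 mm farther back than shut.
Start: joints at [1.149, 0.426, 0.074, 1.606, -0.034, 1.111, -0.067], TCP at [0.182, -0.65, 0.231] pointing down, gripper open.
Joint ranges: [-2.85, 2.85], [-0.5, 2.14], [-1.23, 1.37], [0.21, 2.46], [-1.02, 4.16], [0.16, 2.05], [-2.73, 2.73]. Speed limits (rad/s): [1.89, 1.89, 2.39, 2.39, 3.01, 3.01, 3.01].

## Interface

Orientations are given as a unit quaternion [x, y, z, w].
In Python, from rig import * gives the robot as it stands.
- The arm moves only by the shell command python3 -m jog 'ROWS' [FORCE]. ROWS is JSON, a list of rows, each a list of 7 numbers: the shift along the tool's x, y, z in cm, then the turn, a rotation vector about the tool's x, y, z in degrees, then the opening, from -1 (shut) to 1 (fully open). A call has 1 to 8 rows; each row shifts and turns the commanded pose from where the row before left it, along the tool's axes as they then stand; what a row does not reach is not made up. A row lasts 1/12 s, in which the tool goes at most 41.7 mm and 7.16 degrees, less where a joint would pass 70% of its speed; a pose out of reach is approached as far as the arm can. A call with a gripper value outside its range is refused whole. The fingers move at their own pace and stop on an object; FORCE is the grip in N (left out, the last holds). Time passes only in rows, so rows that do not move let the fingers close. It gives the time, the measured TCP pose, the force, the opening and the grip force at its end, in the units of the state.
- get_obs(): the state, without advancing time (a new reading comes with each control period).
- capture(name): name is "scene" or "top" or "wrist"; returns a dict with "color" (480x640x3 uint8, red, green, blue), "mtx" (3x3 intrinsics, pixels), "k1" (the pictures are not rectified: a ray, as slopes to the right and down, at radius r is drawn at 1 + k1 r^2 times it, then the intrinsics apply), "extrinsics" (4x4, takes a point from camera to world coordinates); the wrist camera has in their place "tool_from_camera" (4x4, takes a point from camera to tool coordinates, whose origin is the TCP and whose axes are the flange's). Camera axes: x right, y up, looking along -z (the intrinsics and any distortion apply to the point x, -y, -z); pixel columns grow to the right and rows downward; lengths in m; the calibration is good to about 2 mm. A picture is of the moment at which its call begins: read the wrist's pose just before it. There is no depth.
- close_job(): hands the job in; it is judged then, once.
Trained networks look in a picture, given as the dict that the camera call returned (one of the last four; its "shot" number tells which), for a name from the list of things; names that differ only in an ending like _2 or _b are one class to them, and where a whole thing is asked for, a point or a joint stands for the part that bears it (a point fixed in the world has none). Each returns a list of dicts, best first, with "p" (0 to 1); they miss things now and then, are a little off and sometimes report something else, mostly with a low value. They report only what shows in the picture. A call takes as long as a camera call.
- spot_in(picture, target): "uv" ([column, row] in pixels, amid what is visible of it).
- place_of(picture, target): "uv" ([column, row] in pixels: a listed point, or the origin of a listed thing).
The state is a dict: "time_s": time; "joint_positions": joint angles; "qvel": joint speeds; "joint_efforts": joint torques, N m; "eef_pos": TCP position; "tcp_rot": TCP orientation; "ft_force": force on the tool from outside, world axes, zero at the start; "wrist_torque": the same for the moment, N m; "gripper_width": finger opening in m; "finger_force": force on a finger pad.
Only numpy, scipy, OpenCV 4.12 (cv2) and the standard library are available. Lean on these libraries where they do the work, as an engineer would, in place of code of your own. Each camera call takes 0.05 s, during which the arm holds its last target. There are 200 camera calls.

## Task

The air cleaner's filter has to be washed: turn the orange swing tab fully aside, take the filter by its blue pull, tip its top edge out first and draw it out from under the bottom lip. Set it down by hand, on its lower edge with the pull facing outward, in the middle of the drying rack's tray at the foot of the wires, so that it leans back flat and square against them, and let go. Leave the pipette, pen, forceps and specimen cups where they are.

Things in the scene. Friction and masses are not known exactly. Their poses are not given: they have to be found in the camera images.
- air_cleaner: Fixed grey wedge-shaped box, 206 wide (y), 180 deep (x), 191 mm high. Origin: centre of its underside; x to its back, y to its left, z up; may stand turned about z. Its front rises at 55 degrees from level toward the back, from x = -90, z = 30 mm. On the slope a white frame 16 mm high borders a recess 135 mm up the slope by 156 mm wide; the filter lies in it, against its lower end.
- lip (a point): Middle of the free edge of the steel lip at the recess's lower end. The lip lies 3.5 mm above the filter's face and covers its lowest 6 mm. With the tab aside, tip the filter about its lower edge by about 10 degrees, top edge out of the recess, draw it up along its own length by 10 to 15 mm, out from under the lip, and only then lift it away from the slope (drawn up farther, it meets the tab's wing). Same axes as the air cleaner.
- swing_tab (a joint): Angle (rad) of the orange swing tab about the slope's normal. 0: it points down the slope and covers 12 mm of the filter's upper edge. Turns either way to 1.7, positive: free end toward the air cleaner's -y; clear of the filter beyond 1.2. Light friction (about 1 N at the wing); stays where left. Tab 42 mm long from the pivot, 16 wide, 4 thick, 3 mm above the filter's face.
- tab_pivot (a point): The swing tab's pivot (a screw), at the level of the tab's plate: 5 mm above the plane of the filter's face, 30 mm up the slope beyond the filter's upper edge, on the air cleaner's middle line. Same axes as the air cleaner.
- tab_wing (a point): Centre of the upright thumb wing on the swing tab, 27 mm from the pivot, 14 mm above the tab's underside: an orange fin 26 mm long (along the tab), 7 mm thick, standing 20 mm up from the tab's plate, square to the slope. Push it sideways or pinch it to turn the tab. Axes turn with the tab: x from free end to pivot, z out of the slope.
- filter_center (a point): Centre of the loose filter: flat panel, black frame, off-white pleats, 130 (x) by 150 (y) by 14 mm (z), 0.2 kg. Its x points up the panel from lower to upper edge, z out of the face with the blue pull. At the start it lies on the 55 degree slope: x up the slope, z square out of it.
- filter_pull (a point): Grip point on the filter's blue pull: flat tongue 50 mm wide (along y), 6 mm thick, 50 mm long, raked 30 degrees from the face's normal toward the upper edge; so it leans 25 degrees from vertical in the air cleaner, 32 in the rack. The point is mid-width, 40 mm from its root, 10 mm short of its tip, at +20, 0, +41.6 mm from filter_center in the filter's frame. Same axes as the filter.
- filter_foot (a point): Middle of the filter's lower back edge, on which it stands in the rack: at -65, 0, -7 mm from filter_center in the filter's frame. Same axes as the filter.
- drying_rack: Fixed drying rack: steel tray 150 (x) by 200 mm (y) on short legs, rim at z = 39 mm, black rubber mat inside (top at z = 35 mm), and a backrest of four 6 mm steel wires (two hoops, 138 mm wide over all) rising from the mat and leaning back (to +x) 28 degrees from vertical, to z = 142 mm. Origin: centre of its underside; x to its back, y left, z up; may stand turned about z.
- rack_foot (a point): Middle of the line where the fronts of the wires meet the mat, at -12, 0, +35 mm in the rack's frame. The filter's lower back edge belongs on this line, along the rack's y. Same axes as the rack.
- pipette_0: White and blue hand pipette lying loose near the front of the bench, 225 mm long, 25 mm high; a bystander.
- marker_0: Black marker pen, 135 mm long, lying loose near the front of the bench; a bystander.
- forceps: Slim forceps, 130 mm long, lying loose near the front of the bench; a bystander.
- specimen_cup: Specimen cup with yellow lid, 62 mm across, 61 mm high, standing loose at the back between the small centrifuge and the teal tip box; a bystander.

How it is judged:
By the outcome, as a careful person would: the job done as asked, in the order asked, and still so for the second after the job is handed in, with the robot touching nothing.
It also fails if it takes over 51 s, if anything falls off the work surface, if the arm or the gripper's body presses on something with over 40 N, if the wrist force passes 120 N, or if a joint passes its speed limit or range.

## Working session

There is one attempt and no reset: what is moved stays moved. The work goes in short steps, Python scripts to look and compute and a shell command to move; the robot and the scene stay as the last step left them, time stands still between calls to the robot, and variables do not carry over. Pictures are saved under pics/ and viewed, at most 10 in all, crops included, and the job is handed in when it is done.

```bash
ls; mkdir -p pics; cat > h.py <<'E'
from rig import *
import numpy as np, cv2
from scipy.spatial.transform import Rotation as R
def save(p,n): cv2.imwrite('pics/'+n, p['color'][:,:,::-1])
E
python3 - <<'E'
from h import *
o=get_obs(); print(o['time_s'],o['eef_pos'],o['tcp_rot'],o['gripper_width'])
for c in ['scene','top']:
    p=capture(c); save(p,c+'0.png'); print(c,p['mtx'].tolist() if hasattr(p['mtx'],'tolist') else p['mtx'],p['k1'],np.round(p['extrinsics'],3).tolist())
    for t in ['air_cleaner','lip','tab_pivot','tab_wing','filter_center','filter_pull','filter_foot','drying_rack','rack_foot']:
        print(t,[(np.round(d['uv'],1).tolist(),round(d['p'],2)) for d in place_of(p,t)[:2]])
E
```

```text
pics
0.0 [ 0.18171806 -0.6496623   0.23059985] [ 9.90716017e-01  1.35946140e-01 -1.33972612e-04 -6.34532268e-04] 0.08516234883940178
scene [[551.9885032230769, 0.0, 317.57441164859983], [0.0, 551.9885032230769, 240.36346961979896], [0.0, 0.0, 1.0]] -0.06358087006617293 [[0.524, 0.41, -0.747, -0.286], [-0.852, 0.249, -0.461, -0.49], [-0.003, 0.878, 0.479, 0.691], [0.0, 0.0, 0.0, 1.0]]
air_cleaner [([375.8, 327.3], 0.93)]
lip [([353.8, 329.9], 0.81)]
tab_pivot [([382.4, 249.1], 0.56)]
tab_wing [([379.4, 263.3], 0.73), ([381.8, 251.0], 0.64)]
filter_center [([369.7, 296.6], 0.84), ([376.1, 329.6], 0.63)]
filter_pull [([364.4, 287.7], 0.63)]
filter_foot [([359.6, 330.0], 0.6)]
drying_rack [([242.7, 274.5], 0.64)]
rack_foot [([240.3, 261.9], 0.58)]
top [[489.38284501856293, 0.0, 321.2913907635183], [0.0, 489.38284501856293, 241.175003803517], [0.0, 0.0, 1.0]] -0.12460336512043252 [[-0.024, 0.984, -0.178, 0.405], [-1.0, -0.022, 0.017, 0.047], [0.013, 0.178, 0.984, 1.077], [0.0, 0.0, 0.0, 1.0]]
air_cleaner []
lip [([395.6, 312.1], 0.68)]
tab_pivot [([403.4, 259.4], 0.72)]
tab_wing [([410.0, 274.4], 0.61), ([314.4, 170.4], 0.58)]
filter_center [([399.9, 287.8], 0.73)]
filter_pull [([403.6, 293.9], 0.87)]
filter_foot [([394.1, 301.6], 0.62)]
drying_rack [([229.5, 259.9], 0.71)]
rack_foot [([226.9, 264.3], 0.82)]
```

View pics/scene0.png

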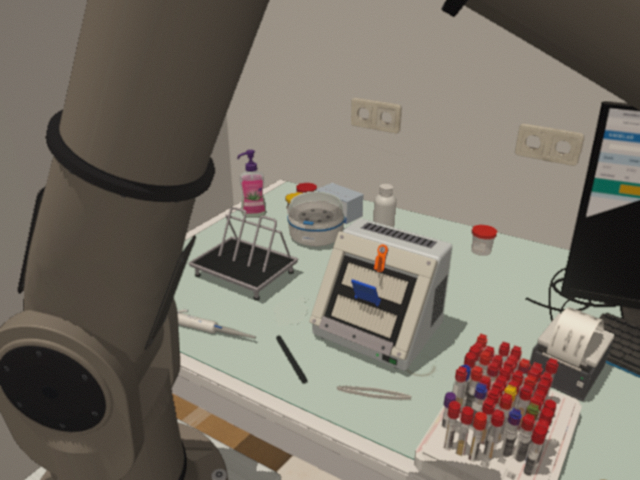

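View pics/top0.png

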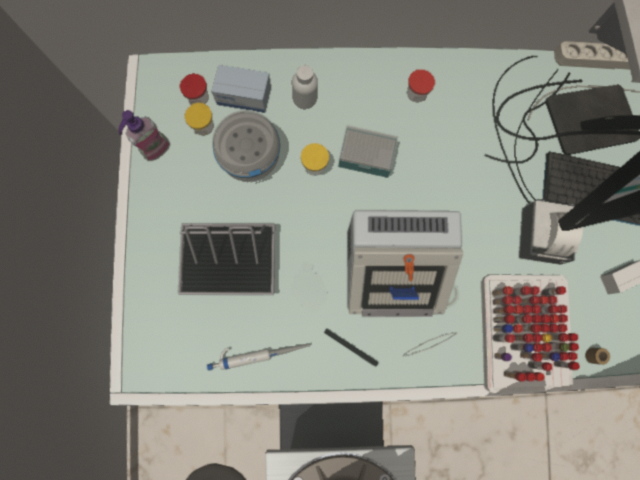

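The scene view shows the cleaner (around 380,290) with the orange tab at (381,258) pointing down the slope and the blue pull at (365,292). The rack is at (245,260). The top view has the cleaner at (405,265), with its back top corners near (355,212) and (460,210), and the rack with rim corners near (180,224) and (273,293).

```bash
cat >> h.py <<'E'
from scipy.optimize import least_squares
def project(p,P):
    E=np.array(p['extrinsics']); q=(np.atleast_2d(P)-E[:3,3])@E[:3,:3]
    s=np.c_[q[:,0]/-q[:,2],q[:,1]/q[:,2]]; s=s*(1+p['k1']*(s**2).sum(1,keepdims=True))
    M=np.array(p['mtx']); return s*[M[0,0],M[1,1]]+M[:2,2]
U=np.array([np.cos(np.radians(55)),0,np.sin(np.radians(55))]); N=np.array([-U[2],0,U[0]])
def slope(s,h,y=0): return np.array([-.09,0,.03])+s*U+h*N+np.array([0,y,0])
def put(v,P):
    c,s=np.cos(v[2]),np.sin(v[2]); return np.atleast_2d(P)@np.array([[c,s,0],[-s,c,0],[0,0,1]])+[v[0],v[1],0]
E
cat > fit.py <<'E'
from h import *
ps={c:capture(c) for c in ['scene','top']}
def best(t,n=1):
    return [(c,np.array(d['uv']),d['p']) for c in ps for d in place_of(ps[c],t)[:n]]
ob={t:best(t) for t in ['lip','tab_pivot','filter_center','filter_pull','filter_foot','air_cleaner']}
man={(.09,.103,.191):('top',(355,212)),(.09,-.103,.191):('top',(460,211))}
def model(v):
    s=v[3]; return {'lip':slope(s+.006,.0175),'tab_pivot':slope(s+.16,.019),'filter_center':slope(s+.065,.007),'filter_pull':slope(s+.085,.0486),'filter_foot':slope(s,0),'air_cleaner':np.zeros(3)}
def res(v):
    m=model(v); r=[]
    for t in ob:
        for c,uv,p in ob[t]: r.append(project(ps[c],put(v,m[t]))[0]-uv)
    for k,(c,uv) in man.items(): r.append(project(ps[c],put(v,k))[0]-uv)
    return np.ravel(r)
f=least_squares(res,[.43,-.12,0,.03],loss='soft_l1',f_scale=2,x_scale=[.1,.1,.3,.02])
print('cleaner',np.round(f.x,4)); print(np.round(res(f.x).reshape(-1,2),1).tolist(),[(t,c) for t in ob for c,_,_ in ob[t]])
rob={t:best(t) for t in ['drying_rack','rack_foot']}
rp={'drying_rack':np.zeros(3),'rack_foot':np.array([-.012,0,.035])}
rc={(.075,.1,.039):(180,224),(.075,-.1,.039):(273,223),(-.075,-.1,.039):(273,293.5),(-.075,.1,.039):(180,294)}
def rres(v):
    r=[project(ps[c],put(v,rp[t]))[0]-uv for t in rob for c,uv,p in rob[t]]
    r+=[project(ps['top'],put(v,k))[0]-uv for k,uv in rc.items()]
    return np.ravel(r)
g=least_squares(rres,[.43,.23,0],loss='soft_l1',f_scale=2)
print('rack',np.round(g.x,4)); print(np.round(rres(g.x).reshape(-1,2),1).tolist())
np.savez('fit.npz',c=f.x,r=g.x)
# overlay
im={c:cv2.resize(ps[c]['color'][:,:,::-1],None,fx=4,fy=4,interpolation=cv2.INTER_CUBIC) for c in ps}
def line(c,A,B,v,col):
    q=project(ps[c],put(v,np.array([A,B])))*4+1.5
    cv2.line(im[c],tuple(int(a) for a in q[0]),tuple(int(a) for a in q[1]),col,1)
s=f.x[3]
q=[slope(s,.014,.075),slope(s,.014,-.075),slope(s+.13,.014,-.075),slope(s+.13,.014,.075)]
b=[(.09,.103,.191),(.09,-.103,.191),(slope(.1965,0)[0],-.103,.191),(slope(.1965,0)[0],.103,.191)]
rr=list(rc); w=.142-.035
for c in ps:
    for k in range(4):
        line(c,q[k],q[k-1],f.x,(0,255,0)); line(c,b[k],b[k-1],f.x,(255,0,255)); line(c,rr[k],rr[k-1],g.x,(0,255,0))
    for y in (.069,-.069): line(c,(-.012,y,.035),(-.012+w*np.tan(np.radians(28)),y,.142),g.x,(0,0,255))
    for A,B in [(slope(s+.16,.019),slope(s+.118,.019)),(slope(s+.085,.0486,.025),slope(s+.085,.0486,-.025))]: line(c,A,B,f.x,(255,255,0))
t=im['top'][800:1320,680:1900]; sc=im['scene'][800:1480,720:1860]
out=np.vstack([cv2.resize(t,(760,300)),cv2.resize(sc,(500,298)).copy() if 0 else cv2.copyMakeBorder(cv2.resize(sc,(500,298)),0,0,0,260,0)])
cv2.imwrite('pics/ov.png',out)
E
python3 fit.py
```

```text
cleaner [ 0.5308 -0.1262 -0.0366  0.02  ]
[[1.4, -1.4], [1.5, -0.9], [-1.7, 0.2], [2.3, 0.3], [-2.7, -0.1], [-1.5, -0.4], [-1.5, 0.4], [2.2, 1.0], [-1.5, -0.9], [3.9, 1.2], [-1.2, 0.2], [38.6, -76.5], [-3.2, -2.6], [0.5, 0.3]] [('lip', 'scene'), ('lip', 'top'), ('tab_pivot', 'scene'), ('tab_pivot', 'top'), ('filter_center', 'scene'), ('filter_center', 'top'), ('filter_pull', 'scene'), ('filter_pull', 'top'), ('filter_foot', 'scene'), ('filter_foot', 'top'), ('air_cleaner', 'scene'), ('air_cleaner', 'top')]
rack [ 0.5612  0.2343 -0.0042]
[[3.8, -0.2], [0.5, -1.0], [-3.3, 1.7], [-0.3, 3.7], [1.2, 0.6], [-0.5, -0.1], [-0.3, -1.4], [-0.8, -0.6]]
```

View pics/ov.png

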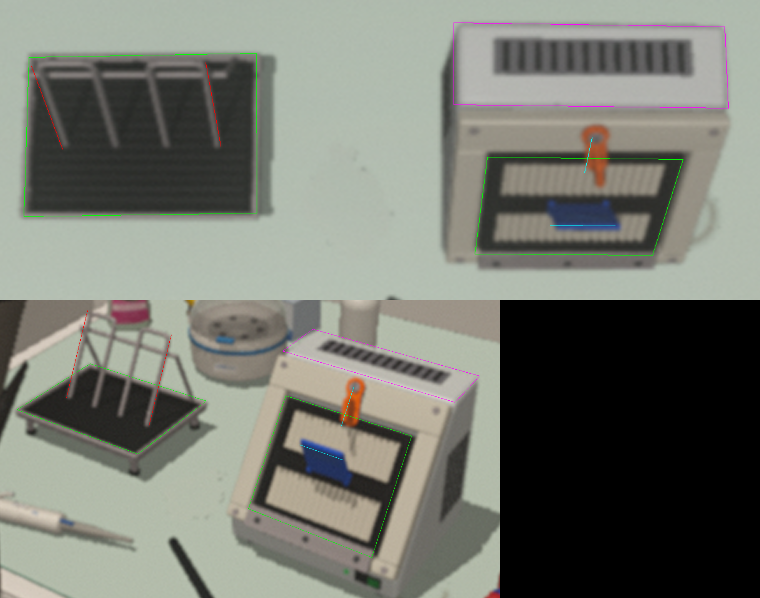

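The overlay matches the rack well. The cleaner also fits, to within a few mm, and the tab is already turned slightly toward -y. I'll move to a view pose in front of the cleaner and refine the fit with the wrist camera.

```bash
cat >> h.py <<'E'
import json
def toolR(tilt,yaw=0,roll=0):
    "tool x along +y, pointing down, tilted so that it points ahead by tilt deg; yaw about world z (rad)"
    t=np.radians(tilt); z=np.array([np.sin(t),0,-np.cos(t)]); x=np.array([0,1.,0]); y=np.cross(z,x)
    return R.from_euler('z',yaw)*R.from_matrix(np.c_[x,y,z])
def plan(P,Rt,n,g,start=None,d=1):
    "print n rows from the present (or start) pose to P,Rt along a straight line"
    if start is None: o=get_obs(); start=(np.array(o['eef_pos']),R.from_quat(o['tcp_rot']))
    p0,r0=start; p,r=p0.copy(),r0; rv=(r0.inv()*Rt).as_rotvec(); rows=[]
    for k in range(1,n+1):
        s=np.round(r.inv().apply(p0+(P-p0)*k/n-p)*100,d); w=np.round(np.degrees((r.inv()*(r0*R.from_rotvec(rv*k/n))).as_rotvec()),1)
        rows.append([*map(float,s+0.),*map(float,w+0.),g]); p=p+r.apply(s/100); r=r*R.from_rotvec(np.radians(w))
    for i in range(0,n,8): print(json.dumps(rows[i:i+8]).replace('.0,',',').replace(' ',''))
    return p,r
E
python3 - <<'E'
from h import *
a=plan(np.array([.30,-.42,.36]),toolR(0,-.9),8,-1)
plan(np.array([.446,-.12,.30]),toolR(35,-.0366),9,-1,a)
p=capture('wrist'); print(np.round(p['tool_from_camera'],3).tolist(),p['mtx'],p['k1'])
E
```

```text
[[2.2,-2.4,-1.6,0,0,-2.9,-1],[2.3,-2.2,-1.6,0,0,-2.8,-1],[2.4,-2.2,-1.6,0,0,-2.9,-1],[2.6,-2,-1.6,0,0,-2.8,-1],[2.6,-1.9,-1.6,0,0,-2.9,-1],[2.7,-1.7,-1.7,0,0,-2.8,-1],[2.8,-1.7,-1.6,0,0,-2.9,-1],[2.9,-1.4,-1.6,0,0,-2.8,-1]]
[[3.3,-1.6,0.7,-3.6,1.7,-5.3,-1],[3.5,-1.3,0.7,-3.7,1.7,-5.3,-1],[3.5,-1.1,0.7,-3.6,1.6,-5.4,-1],[3.7,-0.7,0.7,-3.7,1.7,-5.3,-1],[3.6,-0.5,0.8,-3.6,1.7,-5.3,-1],[3.7,-0.2,0.9,-3.6,1.7,-5.3,-1],[3.6,0.1,1,-3.7,1.6,-5.4,-1],[3.6,0.3,1.1,-3.6,1.7,-5.3,-1]]
[[3.5,0.6,1.3,-3.7,1.7,-5.3,-1]]
[[-0.001, 0.948, 0.32, 0.081], [1.0, 0.0, 0.001, 0.0], [0.001, 0.32, -0.948, -0.142], [0.0, 0.0, 0.0, 1.0]] [[425.04323654   0.         319.58143164]
 [  0.         425.04323654 238.3214974 ]
 [  0.           0.           1.        ]] -0.07806265430990979
```

```bash
python3 -m jog '[[2.2,-2.4,-1.6,0,0,-2.9,-1],[2.3,-2.2,-1.6,0,0,-2.8,-1],[2.4,-2.2,-1.6,0,0,-2.9,-1],[2.6,-2,-1.6,0,0,-2.8,-1],[2.6,-1.9,-1.6,0,0,-2.9,-1],[2.7,-1.7,-1.7,0,0,-2.8,-1],[2.8,-1.7,-1.6,0,0,-2.9,-1],[2.9,-1.4,-1.6,0,0,-2.8,-1]]'
python3 -m jog '[[3.3,-1.6,0.7,-3.6,1.7,-5.3,-1],[3.5,-1.3,0.7,-3.7,1.7,-5.3,-1],[3.5,-1.1,0.7,-3.6,1.6,-5.4,-1],[3.7,-0.7,0.7,-3.7,1.7,-5.3,-1],[3.6,-0.5,0.8,-3.6,1.7,-5.3,-1],[3.7,-0.2,0.9,-3.6,1.7,-5.3,-1],[3.6,0.1,1,-3.7,1.6,-5.4,-1],[3.6,0.3,1.1,-3.6,1.7,-5.3,-1]]'
python3 - <<'E'
from h import *
plan(np.array([.446,-.12,.30]),toolR(35,-.0366),2,-1)
o=get_obs();print(o['joint_positions'])
E
```

```text
time_s: 2.62
eef_pos: [0.3007, -0.4184, 0.3613]
tcp_rot: [0.944, 0.33, -0.0, 0.0]
ft_force: [1.2, -0.7, 0.5]
gripper_width: -0.0001
finger_force: 0.0
time_s: 3.28
eef_pos: [0.4298, -0.1516, 0.3075]
tcp_rot: [0.724, 0.634, 0.188, 0.196]
ft_force: [2.7, 0.2, -0.5]
gripper_width: 0.0001
finger_force: 0.0
[[1.7,0.3,0.7,-1.7,0.9,-2.5,-1],[1.6,0.3,0.7,-1.7,0.8,-2.5,-1]]
[ 0.62927926 -0.28076186 -0.28314234  2.31026002 -0.37410146  0.59283619
  0.46003243]
```

```bash
python3 -m jog '[[1.7,0.3,0.7,-1.7,0.9,-2.5,-1],[1.6,0.3,0.7,-1.7,0.8,-2.5,-1]]'
cat > wf.py <<'E'
from h import *
def shots():
    ps={}
    for c in ['scene','top','wrist']:
        o=get_obs(); ps[c]=capture(c)
        if c=='wrist':
            T=np.eye(4); T[:3,:3]=R.from_quat(o['tcp_rot']).as_matrix(); T[:3,3]=o['eef_pos']; ps[c]['extrinsics']=T@np.array(ps[c]['tool_from_camera'])
    return ps
if __name__=='__main__':
    ps=shots(); p=ps['wrist']; v=np.load('fit.npz')['c']; s=v[3]
    m={'lip':slope(s+.006,.0175),'tab_pivot':slope(s+.16,.019),'tab_wing':slope(s+.133,.031),'filter_center':slope(s+.065,.007),'filter_pull':slope(s+.085,.0486)}
    im=cv2.resize(p['color'][:,:,::-1],(800,600))
    for t in m:
        for d in place_of(p,t)[:2]:
            print(t,np.round(d['uv'],1),round(d['p'],2),np.round(project(p,put(v,m[t]))[0],1)); cv2.circle(im,tuple(int(a*1.25) for a in d['uv']),4,(0,255,255),1)
        cv2.drawMarker(im,tuple(int(a*1.25) for a in project(p,put(v,m[t]))[0]),(255,0,255),0,8)
    q=project(p,put(v,[slope(s,.014,.075),slope(s,.014,-.075),slope(s+.13,.014,-.075),slope(s+.13,.014,.075)]))*1.25
    cv2.polylines(im,[q.astype(int)],True,(0,255,0),1)
    cv2.imwrite('pics/w1.png',im); o=get_obs(); print(o['eef_pos'],o['time_s'])
E
python3 wf.py
```

```text
time_s: 3.45
eef_pos: [0.4456, -0.1197, 0.2991]
tcp_rot: [0.687, 0.662, 0.208, 0.215]
ft_force: [0.4, -1.2, 0.5]
gripper_width: 0.0
finger_force: 0.0
lip [154.1 209.3] 0.59 [153.8 206.9]
tab_pivot [331.3 230.6] 0.91 [330.2 225.5]
tab_wing [289.7 233.9] 0.74 [287.4 226.4]
filter_center [222.1 210.7] 0.81 [221.8 209.7]
filter_pull [214.6 231.1] 0.62 [213.5 226.6]
filter_pull [401.8  22.7] 0.53 [213.5 226.6]
[ 0.44573804 -0.12220091  0.29948707] 3.85
```

View pics/w1.png

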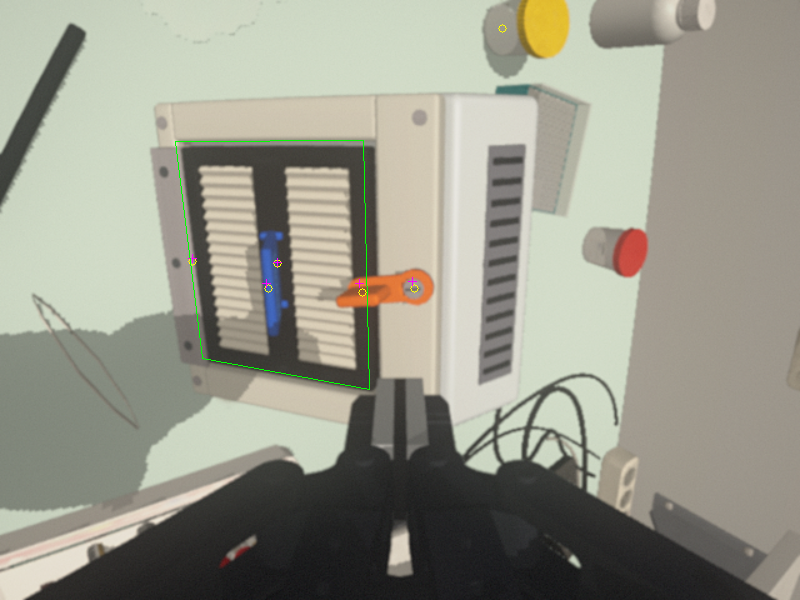

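The wrist view is clear. The pivot screw is at (414,287), the pull is at (270,285), and the tab points down the slope, slightly toward -y. The box's back top-left corner is at (536,100), and the model sits about 4 px off. I'll refit with these points.

```bash
cat > fit2.py <<'E'
from wf import *
ps=shots(); T=['lip','tab_pivot','filter_center','filter_pull']
ob=[(c,t,np.array(d['uv'])) for c in ps for t in T for d in place_of(ps[c],t)[:1]]
man=[('top',(.09,.103,.191),(355,212)),('top',(.09,-.103,.191),(460,211)),('wrist',(.09,.103,.191),(428.5,79.5))]
def model(s,wa=0):
    a=np.radians(0)
    return {'lip':slope(s+.006,.0175),'tab_pivot':slope(s+.16,.019),'filter_center':slope(s+.065,.007),'filter_pull':slope(s+.085,.0486)}
W={'wrist':1.5,'top':1,'scene':1}
def res(v):
    m=model(v[3]); return np.ravel([(project(ps[c],put(v,m[t]))[0]-uv)*W[c] for c,t,uv in ob]+[(project(ps[c],put(v,k))[0]-uv)*W[c] for c,k,uv in man])
f=least_squares(res,np.load('fit.npz')['c'],loss='soft_l1',f_scale=2,x_scale=[.1,.1,.3,.02])
v=f.x; print(np.round(v,4))
for (c,t,_),e in zip(ob+[(a,'corner',0) for a,_,_ in man],res(v).reshape(-1,2)): print(c,t,np.round(e/W[c],1))
wing=lambda th:slope(v[3]+.16-.027*np.cos(th),.031,-.027*np.sin(th))
wo=[(c,np.array(d['uv'])) for c in ('wrist','scene') for d in place_of(ps[c],'tab_wing')[:1]]
g=least_squares(lambda a:np.ravel([project(ps[c],put(v,wing(a[0])))[0]-uv for c,uv in wo]),[.2]); print('theta',g.x,g.fun)
np.savez('fit2.npz',c=v)
for n,P in [('pivot',slope(v[3]+.16,.019)),('wing',wing(g.x[0])),('pull',slope(v[3]+.085,.0486))]: print(n,np.round(put(v,P)[0],4))
E
python3 fit2.py
```

```text
[ 0.5276 -0.1289 -0.0611  0.0238]
scene lip [ 3.3 -1.7]
scene tab_pivot [1.2 1.8]
scene filter_center [0.5 0.1]
scene filter_pull [-1.8 -2.9]
top lip [1.2 0.1]
top tab_pivot [-0.3  2.1]
top filter_center [ 0.7 -4.9]
top filter_pull [1.5 1.6]
wrist lip [-1.3 -3.9]
wrist tab_pivot [0.5 0.1]
wrist filter_center [1.3 1.3]
wrist filter_pull [-1.6  1.1]
top corner [-0.5 -2.3]
top corner [3.2 3.3]
wrist corner [ 2.7 -5. ]
theta [0.15763399] [-1.0489577   1.19986097 -2.73525254 -1.01663061]
pivot [ 0.5275 -0.1288  0.1915]
wing [ 0.5021 -0.1315  0.1765]
pull [ 0.4603 -0.1247  0.147 ]
```

```bash
python3 - <<'E'
from wf import *
ps=shots(); v=np.load('fit2.npz')['c']; v=np.array([.529,-.1278,-.035,.022])
w=ps['wrist']['color'][70:330,110:450,::-1]; t=ps['top']['color'][200:325,340:470,::-1]
a=cv2.resize(w,None,fx=1.6,fy=1.6,interpolation=2); b=cv2.resize(t,None,fx=4.0/2*1.0,fy=2,interpolation=2)
b=cv2.resize(t,(256,246),interpolation=2)
# larger layout: wrist 544x416 ; top crop below-right
b=cv2.resize(t,None,fx=4.5,fy=4.5,interpolation=2)
a=cv2.resize(w,None,fx=2.3,fy=2.3,interpolation=2)
cv2.imwrite('pics/za.png',a[:598,:782]); cv2.imwrite('pics/zb.png',b)
print(a.shape,b.shape)
E
```

```text
(598, 782, 3) (562, 585, 3)
```

View pics/za.png

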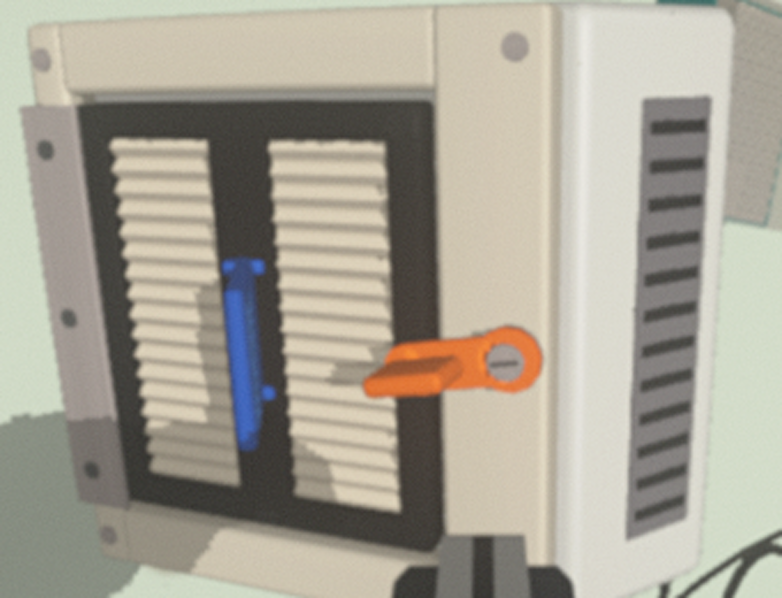

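View pics/zb.png

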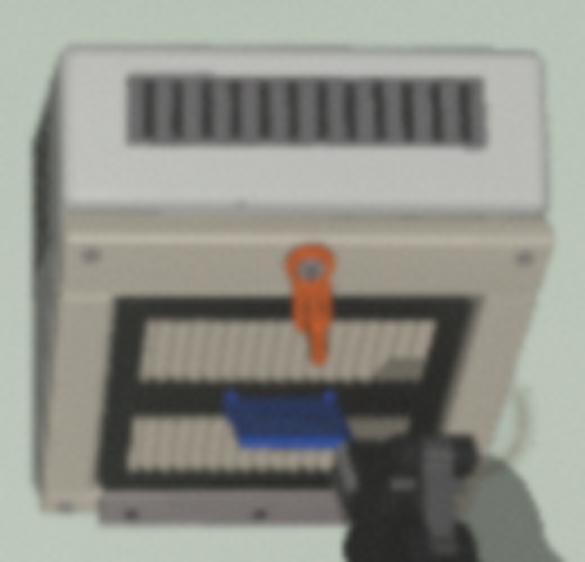

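From the wrist crop (scale 2.3), the filter's upper corners are at (433,102) and (443,550), the lip-side corners at (80,106) and (130,500), and the screw at (505,362). In the top crop, the box's top edges run (66,50)-(541,53) and (62,208)-(546,212).

```bash
python3 - <<'E'
import re
s=open('fit2.py').read()
s=re.sub(r"man=\[.*\]\n","""z=lambda a,b:(110+a/2.3,70+b/2.3)
t=lambda a,b:(340+a/4.5,200+b/4.5)
F=lambda ds,h,y:(lambda v:slope(v[3]+ds,h,y))
C=lambda *k:(lambda v:np.array(k))
man=[('wrist',F(.13,.014,.075),z(433,102)),('wrist',F(.13,.014,-.075),z(443,550)),('wrist',F(.006,.0155,.075),z(80,106)),('wrist',F(.006,.0155,-.075),z(130,502)),('wrist',F(.16,.019,0),z(505,362)),('top',F(.16,.019,0),t(311,270)),('top',C(.09,.103,.191),t(62,47)),('top',C(.09,-.103,.191),t(546,50))]
""",s)
s=s.replace('put(v,k))','put(v,k(v)))')
open('fit2.py','w').write(s)
E
python3 fit2.py
```

```text
[ 0.5312 -0.1287 -0.0367  0.0207]
scene lip [ 1.9 -1. ]
scene tab_pivot [1.4 1.2]
scene filter_center [0.8 1.2]
scene filter_pull [ 0.4 -0.8]
top lip [ 1.7 -2. ]
top tab_pivot [0.1 0.3]
top filter_center [-0.9  0.3]
top filter_pull [4.3 1.7]
wrist lip [-0.  -0.4]
wrist tab_pivot [-0.1  0.2]
wrist filter_center [0.8 1.6]
wrist filter_pull [ 0.4 -0. ]
wrist corner [-7.2 -1.4]
wrist corner [-6.4  2.7]
wrist corner [ 0.1 -2.5]
wrist corner [0.4 0.9]
wrist corner [ 1.  -1.8]
top corner [-0.4 -1.2]
top corner [-0.7 -1.3]
top corner [ 0.5 -0. ]
theta [0.11794548] [-1.58238759  0.88335248 -1.50530683 -1.68131278]
pivot [ 0.5293 -0.1286  0.1889]
wing [ 0.504  -0.1309  0.1738]
pull [ 0.4621 -0.1261  0.1444]
```

```bash
python3 - <<'E'
from h import *
v=np.load('fit2.npz')['c']; s=v[3]; Rt=toolR(35,v[2]); zt=Rt.apply([0,0,1])
def at(ds,y,h=.017,back=0): return put(v,slope(s+.16+ds,.014+h,y))[0]-back*zt
def ctr(th,hs=.010,hy=.011,gap=0):
    d=np.array([-np.cos(th),-np.sin(th)]); m=np.array([-np.sin(th),np.cos(th)])
    return .027*d+(.0035+gap+abs(np.sin(th))*hs+abs(np.cos(th))*hy)*m
a=plan(at(*ctr(.1,gap=.012),back=.04),Rt,3,-1)
a=plan(at(*ctr(.1,gap=.012)),Rt,2,-1,a)
for th in (.4,.75,1.1,1.4,1.66):
    print(th,np.round(ctr(th),4)); a=plan(at(*ctr(th)),Rt,2,-1,a,2)
print(a[0])
E
```

```text
[[0.7,-0.9,3.2,-0.1,0,-0.1,-1],[0.7,-0.8,3.3,-0.1,0,-0.1,-1],[0.6,-0.9,3.2,-0.1,0,-0.1,-1]]
[[0,0,2,0,0,0,-1],[0,0,2,0,0,0,-1]]
0.4 [-0.0317  0.0056]
[[-0.94,-0.11,0.05,0,0,0,-1],[-0.93,-0.12,0.05,0,0,0,-1]]
0.75 [-0.0323 -0.005 ]
[[-0.53,-0.03,0.01,0,0,0,-1],[-0.53,-0.02,0.01,0,0,0,-1]]
1.1 [-0.0278 -0.0162]
[[-0.56,0.21,-0.08,0,0,0,-1],[-0.56,0.21,-0.08,0,0,0,-1]]
1.4 [-0.0196 -0.024 ]
[[-0.39,0.38,-0.14,0,0,0,-1],[-0.4,0.39,-0.13,0,0,0,-1]]
1.66 [-0.012  -0.0282]
[[-0.21,0.36,-0.13,0,0,0,-1],[-0.2,0.36,-0.13,0,0,0,-1]]
[ 0.51163363 -0.15614234  0.18595376]
```

```bash
python3 -m jog '[[0.7,-0.9,3.2,0,0,0,-1],[0.7,-0.8,3.3,0,0,0,-1],[0.6,-0.9,3.2,0,0,0,-1],[0,0,2,0,0,0,-1],[0,0,2,0,0,0,-1],[0,0,0,0,0,0,-1]]'
python3 - <<'E'
from h import *
v=np.load('fit2.npz')['c']; o=get_obs(); P=put([0,0,-v[2]],np.array(o['eef_pos'])-[v[0],v[1],0])[0]; q=P-slope(v[3]+.16,.014)
print('s,y,h',q@U,q[1],q@N,o['joint_positions'])
E
```

```text
time_s: 6.2
eef_pos: [0.4957, -0.1057, 0.1906]
tcp_rot: [0.69, 0.663, 0.204, 0.206]
ft_force: [-0.2, -1.0, -0.3]
gripper_width: -0.0002
finger_force: 0.0
s,y,h -0.018314541075384022 0.021637394596326603 0.034137225921098545 [ 0.7461793   0.00542075 -0.6133518   2.39950438 -0.36643752  0.16258278
  0.43889721]
```

Joint 6 is at its limit with a 35° tilt, so I'll use a smaller tilt for the push.

```bash
cat > push.py <<'E'
from h import *
v=np.load('fit2.npz')['c']; s=v[3]; Rt=toolR(20,v[2]); zt=Rt.apply([0,0,1])
def at(ds,y,h=.019,back=0): return put(v,slope(s+.16+ds,.014+h,y))[0]-back*zt
def ctr(th,hs=.010,hy=.011,gap=0):
    d=np.array([-np.cos(th),-np.sin(th)]); m=np.array([-np.sin(th),np.cos(th)])
    return .027*d+(.0035+gap+abs(np.sin(th))*hs+abs(np.cos(th))*hy)*m
def where():
    o=get_obs(); P=put([0,0,-v[2]],np.array(o['eef_pos'])-[v[0],v[1],0])[0]; q=P-slope(v[3]+.16,.014)
    print('s,y,h',np.round([q@U,q[1],q@N],4),'tilt',np.degrees(np.arcsin(R.from_quat(o['tcp_rot']).apply([0,0,1])[0])),np.round(o['joint_positions'],2))
E
python3 - <<'E'
from push import *
plan(at(*ctr(.1,gap=.012)),Rt,3,-1)
E
```

```text
[[0.1,-0.2,0.6,4.6,-0.2,-0.1,-1],[0.1,-0.1,0.6,4.5,-0.1,-0.1,-1],[0.1,-0.1,0.6,4.6,-0.1,0,-1]]
```

```bash
python3 -m jog '[[0.1,-0.2,0.6,4.6,-0.2,-0.1,-1],[0.1,-0.1,0.6,4.5,-0.1,-0.1,-1],[0.1,-0.1,0.6,4.6,-0.1,0,-1],[0,0,0,0,0,0,-1]]'
python3 - <<'E'
from push import *
where(); a=None
for th in (.4,.75,1.1,1.4,1.66): a=plan(at(*ctr(th)),Rt,2,-1,a,2)
E
```

```text
time_s: 6.53
eef_pos: [0.5024, -0.1014, 0.1775]
tcp_rot: [0.706, 0.682, 0.133, 0.134]
ft_force: [0.6, 0.2, 0.1]
gripper_width: 0.0001
finger_force: 0.0
s,y,h [-0.0253  0.0262  0.0213] tilt 21.821462133976834 [ 0.66  0.09 -0.59  2.26  0.07  0.43 -0.01]
[[-1.03,-0.21,0.26,0.9,-0.2,0,-1],[-1.03,-0.2,0.27,0.9,-0.1,0.1,-1]]
[[-0.53,-0.02,0.02,0,0,0,-1],[-0.53,-0.02,0.01,0,0,0,-1]]
[[-0.56,0.18,-0.13,0,0,0,-1],[-0.56,0.19,-0.13,0,0,0,-1]]
[[-0.39,0.33,-0.23,0,0,0,-1],[-0.4,0.34,-0.23,0,0,0,-1]]
[[-0.21,0.31,-0.22,0,0,0,-1],[-0.2,0.31,-0.22,0,0,0,-1]]
```

```bash
python3 -m jog '[[-1.0,-0.2,0.25,0.9,-0.2,0,-1],[-1.0,-0.2,0.25,0.9,-0.1,0.1,-1],[-0.53,0,0,0,0,0,-1],[-0.53,0,0,0,0,0,-1],[-0.56,0.2,-0.13,0,0,0,-1],[-0.56,0.2,-0.13,0,0,0,-1]]'
python3 - <<'E'
from push import *
where(); a=None
for th in (1.4,1.7): a=plan(at(*ctr(th)),Rt,3,-1,a,2)
E
```

```text
time_s: 7.03
eef_pos: [0.4993, -0.1434, 0.174]
tcp_rot: [0.709, 0.683, 0.122, 0.125]
ft_force: [-1.7, 2.4, 0.3]
gripper_width: 0.0004
finger_force: 1.0
s,y,h [-0.0291 -0.0159  0.0206] tilt 20.098766679235794 [ 0.73  0.12 -0.57  2.23  0.04  0.46  0.11]
[[-0.27,0.29,-0.14,0,0,0,-1],[-0.27,0.29,-0.14,0.1,0,0,-1],[-0.27,0.29,-0.13,0,-0.1,0,-1]]
[[-0.15,0.23,-0.16,0,0,0,-1],[-0.16,0.23,-0.16,0,0,0,-1],[-0.15,0.23,-0.16,0,0,0,-1]]
```

```bash
python3 -m jog '[[-0.27,0.3,-0.14,0,0,0,-1],[-0.27,0.3,-0.14,0,0,0,-1],[-0.27,0.3,-0.14,0,0,0,-1],[-0.15,0.23,-0.16,0,0,0,-1],[-0.15,0.23,-0.16,0,0,0,-1],[-0.15,0.23,-0.16,0,0,0,-1],[0,0,0,0,0,0,-1]]'
python3 - <<'E'
from push import *
where(); s=v[3]
Rg=toolR(25,v[2]); g=put(v,slope(s+.085,.0486))[0]; tcp=g+.019*Rg.apply([0,0,1]); print('tcp target',tcp)
o=get_obs(); zc=R.from_quat(o['tcp_rot'])
a=plan(np.array(o['eef_pos'])-.08*zc.apply([0,0,1]),zc,2,-1)
plan(tcp-.08*Rg.apply([0,0,1]),Rg,2,0,a)
E
```

```text
time_s: 7.62
eef_pos: [0.5062, -0.155, 0.1843]
tcp_rot: [0.71, 0.684, 0.119, 0.121]
ft_force: [-19.7, 4.1, -12.9]
gripper_width: -0.0002
finger_force: 11.1
s,y,h [-0.0164 -0.0272  0.0205] tilt 19.4760555519315 [ 0.75  0.13 -0.57  2.19  0.02  0.51  0.15]
tcp target [ 0.47009326 -0.12643054  0.12721565]
[[0,0,-4,0,0,0,-1],[0,0,-4,0,0,0,-1]]
[[1.4,-3.1,2.1,-2.8,-0.1,0,0],[1.3,-3.2,1.9,-2.7,-0.1,0,0]]
```

The 24 N reading points to the tab being at its stop. I'll retreat toward the pull and take a wrist picture.

```bash
python3 -m jog '[[0,-0.5,-2,0,0,0,-1],[0,-0.3,-4,0,0,0,-1],[0,0,-2,0,0,0,-1],[1.4,-2.7,2.0,-2.8,0,0,0],[1.3,-2.8,1.9,-2.7,0,0,0],[0,0,0,0,0,0,0]]'
python3 - <<'E'
from wf import *
from push import where
v=np.load('fit2.npz')['c']; s=v[3]; where()
o=get_obs(); p=capture('wrist'); T=np.eye(4); T[:3,:3]=R.from_quat(o['tcp_rot']).as_matrix(); T[:3,3]=o['eef_pos']; p['extrinsics']=T@np.array(p['tool_from_camera'])
im=p['color'][:,:,::-1].copy()
m={'lip':slope(s+.006,.0175),'tab_pivot':slope(s+.16,.019),'filter_center':slope(s+.065,.007),'filter_pull':slope(s+.085,.0486)}
for t in m:
    q=project(p,put(v,m[t]))[0]
    for d in place_of(p,t)[:1]: print(t,np.round(d['uv'],1),round(d['p'],2),np.round(q,1))
    cv2.drawMarker(im,tuple(int(a) for a in q),(255,0,255),0,8)
for d in place_of(p,'tab_wing')[:1]:
    f=least_squares(lambda a:project(p,put(v,slope(s+.16-.027*np.cos(a[0]),.031,-.027*np.sin(a[0]))))[0]-d['uv'],[1.4]); print('theta',f.x,f.fun,d)
q=project(p,put(v,[slope(s+.065+.025,.007+.0433,.025),slope(s+.09,.0503,-.025)])).astype(int); cv2.line(im,tuple(map(int,q[0])),tuple(map(int,q[1])),(255,255,0),1)
cv2.imwrite('pics/w2.png',im); print(o['gripper_width'],o['time_s'])
Rg=toolR(25,v[2]); g=put(v,slope(s+.085,.0486))[0]; plan(g+.019*Rg.apply([0,0,1]),Rg,4,0)
E
```

```text
time_s: 8.12
eef_pos: [0.4311, -0.1242, 0.1964]
tcp_rot: [0.703, 0.677, 0.152, 0.156]
ft_force: [-1.9, 0.4, -2.1]
gripper_width: 0.0357
finger_force: 0.0
s,y,h [-0.0502  0.0008  0.0899] tilt 25.096180219364296 [ 0.81 -0.09 -0.58  2.39 -0.32  0.41  0.46]
lip [249.2 227.1] 0.73 [251.4 226.5]
tab_pivot [496.8 274.7] 0.86 [496.  271.8]
filter_center [337.9 233.3] 0.8 [337.5 235.8]
filter_pull [334.1 266.9] 0.86 [334.4 263.7]
theta [1.67686895] [-0.71841308  4.94320839] {'uv': [491.5, 326.8], 'p': 0.61}
0.03574797363264757 8.1167
[[0,-0.2,2.1,0.2,0,0,0],[0.1,-0.2,2,0.2,0,0,0],[0,-0.2,2.1,0.2,0,0,0],[0,-0.2,2,0.1,-0.1,0,0]]
```

View pics/w2.png

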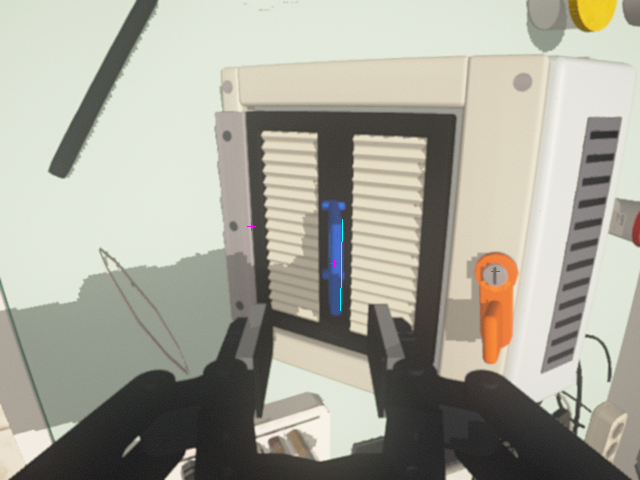

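The tab is aside at about 1.68 rad, and the modelled pull point (334,264) lies on the blue tongue. The wing's real row suggests shifting about 1.5 mm toward -y. I'll recheck the pose before descending, since the printed tool-y shift disagrees with the picture.

```bash
cat > grasp.py <<'E'
from push import *
Rg=toolR(25,v[2]); g=put(v,slope(s+.085,.0486,-.0015))[0]; T=g+.019*Rg.apply([0,0,1])
E
python3 - <<'E'
from grasp import *
o=get_obs(); print(o['eef_pos'],o['tcp_rot'],o['gripper_width'],T)
where(); r=R.from_quat(o['tcp_rot']); print(r.inv().apply(T-o['eef_pos']),np.degrees((r.inv()*Rg).as_rotvec()))
plan(T,Rg,4,0)
E
```

```text
[ 0.44190408 -0.12661333  0.20508987] [0.70183732 0.67662594 0.15496888 0.15995735] 0.04271994264836126 [ 0.47003824 -0.12792953  0.12721565]
s,y,h [-0.0369 -0.0012  0.0859] tilt 25.72094575022037 [ 0.81 -0.08 -0.58  2.37 -0.32  0.42  0.45]
[-0.00037619 -0.00844645  0.08237824] [ 0.73694828 -0.06375987 -0.00772954]
[[0,-0.2,2.1,0.2,0,0,0],[0,-0.2,2,0.2,0,0,0],[0,-0.2,2.1,0.2,0,0,0],[0,-0.2,2,0.1,-0.1,0,0]]
```

```bash
python3 -m jog '[[0,-0.3,2.0,0.4,0,0,0],[0,-0.3,2,0.3,0,0,0],[0,-0.2,2.0,0,0,0,0],[0,0,1.5,0,0,0,0],[0,0,0.7,0,0,0,0],[0,0,0,0,0,0,0],[0,0,0,0,0,0,0]]'
python3 - <<'E'
from grasp import *
o=get_obs(); r=R.from_quat(o['tcp_rot']); print(np.round(r.inv().apply(T-o['eef_pos']),4),np.degrees((r.inv()*Rg).as_rotvec()),np.round(o['joint_positions'],2))
p=capture('wrist'); save(p,'w3.png')
E
```

```text
time_s: 9.0
eef_pos: [0.4687, -0.127, 0.1264]
tcp_rot: [0.703, 0.678, 0.151, 0.155]
ft_force: [-0.2, 0.4, 0.8]
gripper_width: 0.0424
finger_force: 0.0
[-0.0009  0.0016 -0.0002] [-0.07640797 -0.12159735 -0.01199026] [ 0.71  0.13 -0.55  2.39  0.06  0.2   0.08]
```

View pics/w3.png

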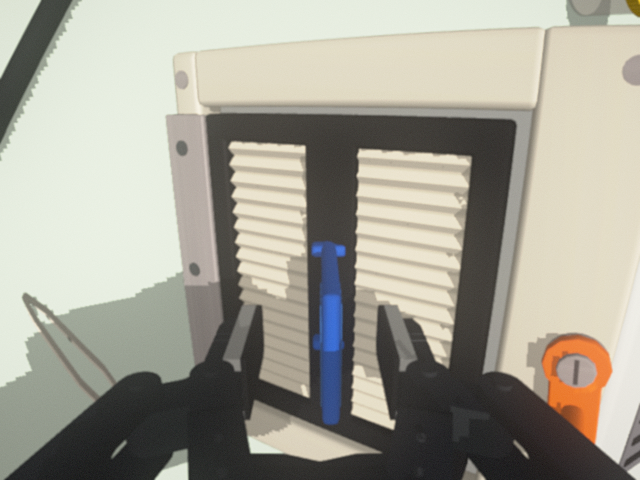

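The tongue is between the pads and about 3 mm toward +tool-y of their middle, and the lip, frame and tab are as expected. Joint 6 is close to its limit and tipping needs 10° more tilt, so I'll fit a quick kinematic model to check reach before gripping.

```bash
cat > kin.py <<'E'
from h import *
import itertools
LO=np.array([-2.85,-.5,-1.23,.21,-1.02,.16,-2.73]); HI=np.array([2.85,2.14,1.37,2.46,4.16,2.05,2.73])
def fk(q,m,sg):
    "m: o1,o7,d1,a1,d3,a3,d5,a5,a6,d7"
    o1,o7,d1,a1,d3,a3,d5,a5,a6,d7=m; s1,s3,s5,s7=sg
    p=np.array([0,0,d1]); r=R.from_euler('z',s1*q[0]+o1); p=p+r.apply([a1,0,0])
    r=r*R.from_euler('y',q[1]); r=r*R.from_euler('z',s3*q[2]); p=p+r.apply([a3,0,d3])
    r=r*R.from_euler('y',q[3]); p=p+r.apply([a5,0,0]); r=r*R.from_euler('z',s5*q[4]); p=p+r.apply([0,0,d5])
    r=r*R.from_euler('y',q[5]); p=p+r.apply([a6,0,0]); r=r*R.from_euler('z',s7*q[6]+o7); p=p+r.apply([0,0,d7]); return p,r
if __name__=='__main__':
    D=[([1.149,.426,.074,1.606,-.034,1.111,-.067],[.1817,-.6497,.2306],[.9907,.1359,-.0001,-.0006],1),
    ([0.62927926,-0.28076186,-0.28314234,2.31026002,-0.37410146,0.59283619,0.46003243],[.4298,-.1516,.3075],[.724,.634,.188,.196],1),
    ([0.7461793,0.00542075,-0.6133518,2.39950438,-0.36643752,0.16258278,0.43889721],[.4957,-.1057,.1906],[.69,.663,.204,.206],1),
    ([.66,.09,-.59,2.26,.07,.43,-.01],[.5024,-.1014,.1775],[.706,.682,.133,.134],.3),
    ([.73,.12,-.57,2.23,.04,.46,.11],[.4993,-.1434,.174],[.709,.683,.122,.125],.3),
    ([.75,.13,-.57,2.19,.02,.51,.15],[.5062,-.155,.1843],[.71,.684,.119,.121],.3)]
    o=get_obs(); D.append((o['joint_positions'],o['eef_pos'],o['tcp_rot'],1)); print(o['joint_positions'])
    best=None
    for sg in itertools.product([1,-1],repeat=4):
        def res(m):
            e=[]
            for q,P,Q,w in D:
                p,r=fk(q,m,sg); e+=list((p-P)*5*w)+list((r.inv()*R.from_quat(Q)).as_rotvec()*w)
            return e
        for o1,o7 in itertools.product([0,np.pi],[0,np.pi/2,np.pi,-np.pi/2]):
            f=least_squares(res,[o1,o7,.3,0,.4,0,.4,0,0,.3],max_nfev=60)
            if best is None or f.cost<best[0]: best=(f.cost,sg,f.x); 
    print(best[0],best[1],np.round(best[2],4)); np.savez('kin.npz',m=best[2],sg=best[1])
    for q,P,Q,w in D:
        p,r=fk(q,best[2],best[1]); print(np.round((p-P)*1000,1),np.degrees((r.inv()*R.from_quat(Q)).magnitude()).round(2))
E
timeout 500 python3 kin.py
```

```text
[ 0.70614557  0.13288068 -0.55526785  2.39382291  0.0607129   0.20282378
  0.07684689]
0.004541861013012337 (-1, -1, -1, -1) [-0.0919  1.4883  0.2287  0.0209  0.5079  0.0331  0.4671 -0.0085  0.0085
  0.2475]
[ 2.1  1.  -0.3] 0.56
[3.1 2.9 0. ] 2.81
[-4.4 -1.  -4.3] 2.9
[2.8 0.6 4.7] 2.03
[ 3.8 -1.   5.3] 1.98
[ 3.5 -0.6  4. ] 1.5
[2.5 0.6 3.4] 2.22
```

```bash
cat > ik.py <<'E'
from kin import *
K=np.load('kin.npz'); m,sg=K['m'],tuple(K['sg'])
v=np.load('fit2.npz')['c']; s=v[3]; q0=np.array(get_obs()['joint_positions'])
o=get_obs(); 
# correct model bias at present pose
p0,r0=fk(q0,m,sg); cr=r0.inv()*R.from_quat(o['tcp_rot']); cp=np.array(o['eef_pos'])-p0
def FK(q): p,r=fk(q,m,sg); return p+cp,r*cr
def filt(tip,up,out=0):
    "tool pose with the filter tipped by tip deg about its lower back edge, drawn up, lifted out (m)"
    a=np.radians(55+tip); u=np.array([np.cos(a),0,np.sin(a)]); n=np.array([-u[2],0,u[0]])
    foot=slope(s,0); g=foot+(.085+up)*u+.0486*n+out*N+[0,-.0015,0]; Rt=toolR(25+tip,v[2]); return put(v,g)[0]+.019*Rt.apply([0,0,1]),Rt
def ik(P,Rt,q0,mar=.02,n=30,free=0):
    best=None; rng=np.random.default_rng(0)
    for k in range(n):
        qs=np.clip(q0+rng.normal(0,.5,7)*(k>0),LO+mar+1e-3,HI-mar-1e-3)
        f=least_squares(lambda q:np.r_[(FK(q)[0]-P)*30,(FK(q)[1].inv()*Rt).as_rotvec()*10,.02*(q-q0)],qs,bounds=(LO+mar,HI-mar))
        p,r=FK(f.x); e=np.linalg.norm(p-P)*1e3; a=np.degrees((r.inv()*Rt).magnitude())
        if best is None or f.cost<best[0]: best=(f.cost,e,a,f.x)
    return best
if __name__=='__main__':
    for tip,up,out in [(0,0,0),(5,0,0),(10,0,0),(10,.013,0),(8,.013,.0),(10,.013,.05)]:
        P,Rt=filt(tip,up,out); b=ik(P,Rt,q0); print(tip,up,out,np.round(P,3),'err mm %.1f deg %.1f'%b[1:3],np.round(b[3],2))
E
timeout 500 python3 ik.py
```

```text
0 0 0 [ 0.47  -0.128  0.127] err mm 0.0 deg 0.0 [ 0.7   0.13 -0.55  2.39  0.07  0.2   0.07]
5 0 0 [ 0.463 -0.128  0.128] err mm 1.2 deg 0.2 [ 1.27  0.26 -1.21  2.44  1.17  0.2  -1.01]
10 0 0 [ 0.456 -0.127  0.129] err mm 18.7 deg 2.8 [ 1.28  0.27 -1.21  2.44  1.37  0.18 -1.21]
10 0.013 0 [ 0.461 -0.128  0.141] err mm 15.5 deg 2.3 [ 1.26  0.25 -1.21  2.44  1.41  0.18 -1.26]
8 0.013 0.0 [ 0.465 -0.128  0.14 ] err mm 8.2 deg 1.2 [ 1.27  0.24 -1.21  2.44  1.29  0.18 -1.15]
10 0.013 0.05 [ 0.42  -0.126  0.169] err mm 21.5 deg 2.7 [-1.11 -0.21  1.35  2.44  0.2   0.21  0.08]
```

```bash
cat > srch.py <<'E'
from ik import *
import sys
def filtb(tip,up,out,beta,flip=0):
    P,Rt=filt(tip,up,out); g=P-.019*Rt.apply([0,0,1]); Rb=Rt*R.from_euler('y',beta,degrees=True)*R.from_euler('z',flip,degrees=True)
    return g+.019*Rb.apply([0,0,1]),Rb
def ikw(P,Rt,q0,n=25,mar=.05):
    best=None; rng=np.random.default_rng(1)
    for k in range(n):
        qs=q0 if k==0 else np.where(rng.random(7)<.5,q0+rng.normal(0,.3,7),rng.uniform(LO,HI)); qs=np.clip(qs,LO+mar+1e-3,HI-mar-1e-3)
        f=least_squares(lambda q:np.r_[(FK(q)[0]-P)*30,(FK(q)[1].inv()*Rt).as_rotvec()*10,.01*(q-q0)],qs,bounds=(LO+mar,HI-mar),max_nfev=60)
        p,r=FK(f.x); e=np.linalg.norm(p-P)*1e3; a=np.degrees((r.inv()*Rt).magnitude())
        if best is None or f.cost<best[0]: best=(f.cost,e,a,f.x)
    return best
if __name__=='__main__':
    for flip in (0,180):
        for beta in (-60,-45,-30,-15,0,15,30,45,60):
            if flip and abs(beta)>30: continue
            P,Rt=filtb(10,.013,0,beta,flip); b=ikw(P,Rt,q0); print(flip,beta,'tip: mm %.1f deg %.1f'%b[1:3],np.round(b[3],2),np.round(np.degrees(np.arccos(-Rt.apply([0,0,1])[2]))))
E
timeout 570 python3 srch.py
```

```text
0 -60 tip: mm 0.0 deg 0.0 [ 0.03  0.44 -0.38  2.41  1.53  1.34 -1.99] 66.0
0 -45 tip: mm 10.0 deg 1.5 [-1.26  0.76  1.31  2.41  1.05  0.21 -1.52] 55.0
0 -30 tip: mm 23.0 deg 3.5 [-1.14  0.41  1.21  2.41  1.24  0.21 -1.48] 45.0
0 -15 tip: mm 28.4 deg 3.8 [ 1.09  0.24 -1.18  2.41  1.47  0.5  -1.46] 38.0
0 0 tip: mm 22.6 deg 3.8 [ 1.22  0.25 -1.18  2.41  1.22  0.21 -1.08] 35.0
0 15 tip: mm 5.4 deg 0.8 [ 1.43  0.31 -1.18  2.41 -0.81  0.21  1.15] 38.0
0 30 tip: mm 0.0 deg 0.0 [ 1.49  0.49 -1.18  2.36 -0.74  0.39  1.21] 45.0
0 45 tip: mm 0.0 deg 0.0 [ 1.51  0.7  -1.18  2.27 -0.55  0.57  1.14] 55.0
0 60 tip: mm 0.0 deg 0.0 [ 1.5   0.9  -1.18  2.18 -0.43  0.77  1.08] 66.0
180 -30 tip: mm 25.9 deg 3.9 [-1.07  0.3   1.15  2.41  1.25  0.21  1.74] 45.0
180 -15 tip: mm 27.4 deg 3.8 [ 1.15  0.21 -1.18  2.41  1.38  0.36  1.81] 38.0
180 0 tip: mm 18.7 deg 3.2 [ 1.06  0.11 -0.8   2.41 -0.86  0.21 -2.06] 35.0
180 15 tip: mm 0.5 deg 0.1 [ 1.46  0.36 -1.18  2.41 -0.89  0.25 -1.87] 38.0
180 30 tip: mm 0.0 deg 0.0 [ 1.33  0.4  -0.93  2.34 -0.97  0.58 -1.68] 45.0
```

```bash
cat > srch2.py <<'E'
from srch import *
rk=np.load('fit.npz')['r']
def rackb(up,beta,tilt=32,fwd=0.):
    "filter leaning at 90-28 deg on the foot line, raised by up along the lean, kept fwd in front of the wires (m, along -x)"
    a=np.radians(94-tilt); a=np.radians(30+tilt); u=np.array([np.cos(a),0,np.sin(a)]); n=np.array([-u[2],0,u[0]])
    g=np.array([-.012-fwd,0,.035+up])+.085*u+.0486*n; Rb=toolR(tilt,rk[2])*R.from_euler('y',beta,degrees=True); return put(rk,g)[0]+.019*Rb.apply([0,0,1]),Rb
if __name__=='__main__':
    for beta in (30,40,50):
        q=q0
        for name,(P,Rt) in [('grasp',filtb(0,0,0,beta)),('tip',filtb(10,0,0,beta)),('up',filtb(10,.013,0,beta)),('lift',filtb(10,.013,.06,beta)),('rack hi',rackb(.08,beta)),('rack',rackb(0,beta))]:
            b=ikw(P,Rt,q,n=10); q=b[3]; print(beta,name,np.round(P,3),'mm %.1f deg %.1f'%b[1:3],np.round(q,2))
E
timeout 570 python3 srch2.py
```

```text
30 grasp [ 0.469 -0.118  0.13 ] mm 0.0 deg 0.0 [ 1.4   0.53 -1.16  2.27 -0.29  0.46  0.67]
30 tip [ 0.455 -0.118  0.131] mm 0.0 deg 0.0 [ 1.5   0.53 -1.18  2.38 -0.71  0.35  1.22]
30 up [ 0.46  -0.118  0.143] mm 0.0 deg 0.0 [ 1.49  0.49 -1.18  2.36 -0.74  0.39  1.21]
30 lift [ 0.411 -0.116  0.177] mm 4.1 deg 0.5 [ 1.63  0.23 -1.18  2.41 -0.95  0.64  1.4 ]
30 rack hi [0.555 0.244 0.199] mm 1.3 deg 0.4 [ 0.23  0.22 -0.68  2.2  -0.97  0.21  0.66]
30 rack [0.555 0.244 0.119] mm 0.0 deg 0.0 [ 0.54  0.65 -1.18  2.26  1.97  0.27 -2.09]
40 grasp [ 0.469 -0.116  0.131] mm 0.0 deg 0.0 [ 1.43  0.67 -1.18  2.23 -0.29  0.57  0.73]
40 tip [ 0.454 -0.115  0.133] mm 0.0 deg 0.0 [ 1.51  0.66 -1.18  2.32 -0.57  0.48  1.15]
40 up [ 0.459 -0.115  0.144] mm 0.0 deg 0.0 [ 1.51  0.63 -1.18  2.3  -0.61  0.51  1.16]
40 lift [ 0.41  -0.114  0.179] mm 0.0 deg 0.0 [ 1.63  0.4  -1.18  2.37 -0.82  0.71  1.35]
40 rack hi [0.554 0.247 0.201] mm 4.2 deg 1.3 [ 0.62  0.41 -1.09  2.19 -0.97  0.21  0.79]
40 rack [0.554 0.247 0.121] mm 0.6 deg 0.2 [ 0.43  0.53 -0.88  2.28  4.11  0.21  2.09]
50 grasp [ 0.468 -0.113  0.133] mm 0.0 deg 0.0 [ 1.44  0.8  -1.18  2.18 -0.29  0.69  0.78]
50 tip [ 0.452 -0.113  0.135] mm 0.0 deg 0.0 [ 1.52  0.8  -1.18  2.26 -0.46  0.61  1.11]
50 up [ 0.458 -0.113  0.146] mm 0.0 deg 0.0 [ 1.51  0.77 -1.18  2.24 -0.5   0.64  1.12]
50 lift [ 0.409 -0.111  0.181] mm 0.0 deg 0.0 [ 1.62  0.57 -1.18  2.32 -0.69  0.79  1.27]
50 rack hi [0.553 0.249 0.203] mm 6.8 deg 2.3 [ 0.71  0.58 -1.18  2.17 -0.97  0.26  0.92]
50 rack [0.553 0.249 0.123] mm 4.1 deg 1.3 [ 0.62  0.75 -1.07  2.27  4.11  0.21  2.26]
```

```bash
cat > s3.py <<'E'
from srch2 import *
def cont(P,Rt,q,mar=.03):
    best=None
    for k in range(5):
        qs=np.clip(q+np.random.default_rng(k).normal(0,.2,7)*(k>0),LO+mar+1e-3,HI-mar-1e-3)
        f=least_squares(lambda x:np.r_[(FK(x)[0]-P)*30,(FK(x)[1].inv()*Rt).as_rotvec()*10,.01*(x-q)],qs,bounds=(LO+mar,HI-mar),max_nfev=80)
        if best is None or f.cost<best[0]: p,r=FK(f.x); best=(f.cost,np.linalg.norm(p-P)*1e3,np.degrees((r.inv()*Rt).magnitude()),f.x)
    return best
if __name__=='__main__':
    for beta in (15,20,25,30):
        q=q0
        for name,(P,Rt) in [('grasp',filtb(0,0,0,beta)),('tip5',filtb(5,0,0,beta)),('tip',filtb(10,0,0,beta)),('up',filtb(10,.013,0,beta)),('lift',filtb(10,.013,.04,beta)),('rack hi20',rackb(.08,beta,20)),('rack 03',rackb(.03,beta,28)),('rack',rackb(0,beta))]:
            b=cont(P,Rt,q); q=b[3]; print(beta,name,np.round(P,3),'mm %.1f deg %.1f'%b[1:3],np.round(q,2))
E
timeout 570 python3 s3.py
```

```text
15 grasp [ 0.47  -0.123  0.128] mm 0.0 deg 0.0 [ 1.3   0.35 -1.12  2.33 -0.12  0.31  0.39]
15 tip5 [ 0.463 -0.123  0.129] mm 0.0 deg 0.0 [ 1.4   0.36 -1.2   2.39 -0.23  0.2   0.55]
15 tip [ 0.456 -0.122  0.129] mm 5.8 deg 0.9 [ 1.4   0.32 -1.14  2.43 -0.93  0.19  1.29]
15 up [ 0.461 -0.123  0.141] mm 0.3 deg 0.0 [ 1.44  0.3  -1.19  2.43 -0.93  0.19  1.27]
15 lift [ 0.428 -0.121  0.164] mm 11.6 deg 1.7 [ 1.55  0.12 -1.2   2.43 -0.99  0.41  1.3 ]
15 rack hi20 [0.573 0.239 0.194] mm 0.0 deg 0.0 [-0.02  0.26 -0.52  2.02  0.12  0.49 -0.54]
15 rack 03 [0.562 0.239 0.147] mm 0.0 deg 0.0 [-0.24  0.26 -0.28  2.17  0.27  0.2  -0.69]
15 rack [0.556 0.239 0.117] mm 0.0 deg 0.0 [-0.05  0.34 -0.55  2.24  1.56  0.19 -1.95]
20 grasp [ 0.47  -0.121  0.128] mm 0.0 deg 0.0 [ 1.37  0.44 -1.18  2.31 -0.1   0.35  0.42]
20 tip5 [ 0.463 -0.121  0.129] mm 0.0 deg 0.0 [ 1.43  0.42 -1.2   2.37 -0.36  0.26  0.72]
20 tip [ 0.455 -0.121  0.13 ] mm 0.0 deg 0.0 [ 1.47  0.41 -1.2   2.43 -0.84  0.2   1.25]
20 up [ 0.461 -0.121  0.142] mm 0.0 deg 0.0 [ 1.48  0.37 -1.2   2.41 -0.84  0.25  1.23]
20 lift [ 0.428 -0.12   
[... 1071 characters left out ...]
-0.118  0.13 ] mm 0.0 deg 0.0 [ 1.42  0.56 -1.2   2.27 -0.2   0.45  0.59]
30 tip5 [ 0.462 -0.118  0.131] mm 0.0 deg 0.0 [ 1.47  0.55 -1.2   2.32 -0.41  0.39  0.85]
30 tip [ 0.455 -0.118  0.131] mm 0.0 deg 0.0 [ 1.51  0.54 -1.2   2.37 -0.66  0.34  1.17]
30 up [ 0.46  -0.118  0.143] mm 0.0 deg 0.0 [ 1.51  0.5  -1.2   2.36 -0.69  0.38  1.18]
30 lift [ 0.427 -0.117  0.166] mm 0.0 deg 0.0 [ 1.6   0.33 -1.2   2.4  -0.9   0.53  1.36]
30 rack hi20 [0.572 0.244 0.196] mm 0.0 deg 0.0 [ 0.25  0.3  -0.7   2.06 -0.44  0.42  0.07]
30 rack 03 [0.561 0.244 0.148] mm 1.9 deg 0.6 [ 0.16  0.33 -0.61  2.19 -0.99  0.19  0.7 ]
30 rack [0.555 0.244 0.119] mm 17.4 deg 5.3 [ 0.12  0.35 -0.55  2.19 -0.99  0.19  0.74]
```

```bash
cat > s4.py <<'E'
from s3 import *
def branches(P,Rt,n=50,mar=.03,seed=0):
    rng=np.random.default_rng(seed); out=[]
    for k in range(n):
        qs=rng.uniform(np.maximum(LO,[-1,-.3,-1.2,1.8,-1,.17,-2.7]),np.minimum(HI,[2,1,1.3,2.4,4.1,1.2,2.7]))
        f=least_squares(lambda q:np.r_[(FK(q)[0]-P)*30,(FK(q)[1].inv()*Rt).as_rotvec()*10,.02*(q[5]-1)],np.clip(qs,LO+mar+.001,HI-mar-.001),bounds=(LO+mar,HI-mar),max_nfev=60)
        p,r=FK(f.x)
        if np.linalg.norm(p-P)<.002 and (r.inv()*Rt).magnitude()<.01 and not any(np.abs(f.x-o)[[4,6]].max()<.4 for o in out): out.append(f.x)
    return out
if __name__=='__main__':
    for beta in (-10,0,10,20,30):
        P,Rt=rackb(0,beta)
        for q in branches(P,Rt): print('rack',beta,np.round(q,2))
E
timeout 570 python3 s4.py
```

```text
rack -10 [-0.31  0.4  -0.46  2.13  1.23  0.71 -1.77]
rack -10 [-1.36  0.51  0.85  2.11  0.29  0.32 -0.97]
rack -10 [-1.08  0.4   0.48  2.12  0.8   0.42 -1.42]
rack 0 [-0.07  0.4  -0.68  2.18  1.35  0.58 -1.82]
rack 0 [-1.48  0.6   1.12  2.16 -0.97  0.29  0.3 ]
rack 0 [-0.93  0.34  0.37  2.18  0.82  0.25 -1.38]
rack 10 [-0.08  0.34 -0.56  2.22  1.42  0.3  -1.85]
rack 20 [ 0.42  0.56 -1.12  2.25  1.73  0.4  -1.97]
rack 30 [ 0.07  0.36 -0.51  2.28  4.13  0.19  1.9 ]
rack 30 [ 0.55  0.67 -1.2   2.26  1.95  0.29 -2.06]
```

```bash
cat > s5.py <<'E'
from s4 import *
for beta in (20,25,30):
    for nm,a in (('grasp',(0,0,0)),('tip',(10,0,0)),('lift',(10,.013,.03))):
        for q in branches(*filtb(*a,beta),n=30): print(nm,beta,np.round(q,2))
    print('rack'); 
    for q in branches(*rackb(.0,beta),n=30,seed=3): print('rack',beta,np.round(q,2))
E
timeout 570 python3 s5.py
```

```text
grasp 20 [ 0.3   0.19  0.12  2.34 -0.99  0.6   1.29]
grasp 20 [ 1.33  0.4  -1.12  2.32 -0.24  0.36  0.55]
tip 20 [ 1.43  0.37 -1.14  2.43 -0.98  0.24  1.39]
rack
rack 20 [ 0.44  0.59 -1.15  2.24  1.73  0.43 -1.96]
grasp 25 [ 0.45  0.22 -0.02  2.32 -0.99  0.67  1.32]
grasp 25 [ 1.35  0.44 -1.11  2.3  -0.35  0.42  0.7 ]
tip 25 [ 1.41  0.39 -1.07  2.41 -0.99  0.35  1.44]
lift 25 [ 1.53  0.27 -1.15  2.42 -0.99  0.47  1.4 ]
rack
rack 25 [ 0.51  0.65 -1.2   2.26  1.82  0.38 -1.98]
grasp 30 [ 0.59  0.25 -0.15  2.3  -0.98  0.74  1.33]
grasp 30 [ 1.28  0.42 -0.98  2.28 -0.57  0.52  0.94]
tip 30 [ 1.36  0.41 -0.99  2.38 -0.99  0.46  1.48]
lift 30 [ 1.46  0.29 -1.05  2.4  -0.99  0.57  1.44]
rack
rack 30 [ 0.55  0.67 -1.2   2.26  1.95  0.29 -2.06]
rack 30 [ 0.07  0.36 -0.51  2.28  4.13  0.19  1.9 ]
```

Gripping with the tool rolled 25° in the tongue's plane makes tipping feasible, and the rack pose too. I'll rotate about the tongue now and check how the arm follows.

```bash
python3 - <<'E'
from srch2 import *
P,Rt=filtb(0,0,0,25); P=P+.003*Rt.apply([0,1,0]); print(P); plan(P,Rt,5,0)
E
```

```text
[ 0.47229804 -0.11997731  0.13009687]
[[0.1,0.1,0,0,5,0,0],[0.2,0.1,0,0,5,0,0],[0.1,0.1,-0.1,0,4.9,0,0],[0.2,0.1,0.1,0,5,0,0],[0.1,0,0,0,5,0,0]]
```

```bash
python3 -m jog '[[0.1,0.1,0,0,5,0,0],[0.2,0.1,0,0,5,0,0],[0.1,0.1,-0.1,0,5,0,0],[0.2,0.1,0.1,0,5,0,0],[0.1,0,0,0,5,0,0],[0,0,0,0,0,0,0],[0,0,0,0,0,0,0]]'
python3 - <<'E'
from srch2 import *
P,Rt=filtb(0,0,0,25); r=R.from_quat(o['tcp_rot']); print(np.round(r.inv().apply(P-o['eef_pos']),4),np.degrees((r.inv()*Rt).as_rotvec()).round(2),np.round(q0,2))
E
```

```text
time_s: 9.63
eef_pos: [0.4661, -0.1267, 0.1216]
tcp_rot: [0.68, 0.691, 0.237, 0.055]
ft_force: [0.3, 0.2, 0.2]
gripper_width: 0.0427
finger_force: 0.0
[ 0.0081  0.0058 -0.0033] [-1.08  9.5  -0.66] [ 1.26  0.32 -0.95  2.3  -0.36  0.37  0.72]
```

```bash
python3 -m jog '[[0.3,0.3,0,-0.5,3,0,0],[0.3,0.3,-0.1,-0.5,3,0,0],[0.2,0.3,-0.1,0,3,0,0],[0,0,0,0,0,0,0],[0,0,0,0,0,0,0]]'
python3 - <<'E'
from srch2 import *
P,Rt=filtb(0,0,0,25); P=P+.003*Rt.apply([0,1,0]); r=R.from_quat(o['tcp_rot']); print(np.round(r.inv().apply(P-o['eef_pos']),4),np.degrees((r.inv()*Rt).as_rotvec()).round(2),np.round(q0,2))
E
```

```text
time_s: 10.05
eef_pos: [0.4729, -0.1174, 0.1289]
tcp_rot: [0.657, 0.694, 0.294, 0.006]
ft_force: [0.1, 0.2, -0.2]
gripper_width: 0.0428
finger_force: 0.0
[-0.0018  0.     -0.0023] [-0.23  0.53 -0.36] [ 1.38  0.44 -1.03  2.24 -0.41  0.48  0.84]
```

```bash
python3 -m jog '[[0,0,0,0,0,0,-1],[0,0,0,0,0,0,-1],[0,0,0,0,0,0,-1],[0,0,0,0,0,0,-1],[0,0,0,0,0,0,-1]]' 60
cat > rel.py <<'E'
from srch2 import *
r=R.from_quat(o['tcp_rot'])
def tipplan(tip,up,out,n,d=2,dt=None):
    "rows moving the gripped filter from the saved grasp pose (G) as a rigid body"
    G=np.load('grasp.npz'); Rg,Pg=R.from_quat(G['q']),G['p']
    foot=put(v,slope(s,0))[0]; ax=R.from_euler('z',v[2]).apply([0,1,0]); W=R.from_rotvec(-np.radians(tip)*ax)
    u=R.from_euler('z',v[2]).apply(U); nn=R.from_euler('z',v[2]).apply(N)
    P=foot+W.apply(Pg-foot)+up*W.apply(u)+out*nn; return plan(P,W*Rg,n,-1,dt,d)
E
python3 - <<'E'
from rel import *
np.savez('grasp.npz',p=o['eef_pos'],q=o['tcp_rot']); print(np.round(q0,2),o['gripper_width'])
a=tipplan(5,0,0,3); a=tipplan(10,0.00,0,3,dt=a); a=tipplan(10,.013,0,2,dt=a)
E
```

```text
time_s: 10.47
eef_pos: [0.4721, -0.1171, 0.1288]
tcp_rot: [0.657, 0.694, 0.295, 0.006]
ft_force: [-7.9, -0.7, 7.5]
gripper_width: 0.0047
finger_force: 59.3
[ 1.38  0.44 -1.03  2.24 -0.41  0.48  0.84] 0.004726305901977698
[[0.06,-0.2,-0.13,-1.5,0,-0.7,-1],[0.06,-0.2,-0.13,-1.5,0,-0.7,-1],[0.06,-0.19,-0.14,-1.5,0,-0.7,-1]]
[[0.06,-0.2,-0.13,-1.5,0,-0.7,-1],[0.06,-0.2,-0.13,-1.6,0,-0.7,-1],[0.06,-0.19,-0.13,-1.5,0,-0.7,-1]]
[[0.14,0.56,-0.3,0,0,0,-1],[0.14,0.57,-0.3,0,0,0,-1]]
```

```bash
python3 -m jog '[[0.06,-0.2,-0.13,-1.5,0,-0.7,-1],[0.06,-0.2,-0.13,-1.5,0,-0.7,-1],[0.06,-0.2,-0.13,-1.5,0,-0.7,-1],[0.06,-0.2,-0.13,-1.5,0,-0.7,-1],[0.06,-0.2,-0.13,-1.5,0,-0.7,-1],[0.06,-0.2,-0.13,-1.5,0,-0.7,-1],[0,0,0,0,0,0,-1],[0,0,0,0,0,0,-1]]'
python3 - <<'E'
from rel import *
G=np.load('grasp.npz'); print(np.degrees((r*R.from_quat(G['q']).inv()).as_rotvec()).round(2),np.round(q0,2)); 
a=tipplan(10,0,0,2); a=tipplan(10,.013,0,3,dt=a)
E
```

```text
time_s: 11.13
eef_pos: [0.4593, -0.1164, 0.1319]
tcp_rot: [0.628, 0.692, 0.349, 0.069]
ft_force: [0.0, 5.0, 23.1]
gripper_width: 0.005
finger_force: 61.4
[ -0.38 -10.1    0.04] [ 1.61  0.52 -1.21  2.35 -0.58  0.32  1.15]
[[-0.01,-0.1,-0.01,0,0,0,-1],[-0.01,-0.11,0,0.1,0,0.1,-1]]
[[0.09,0.38,-0.2,0,0,0,-1],[0.1,0.37,-0.2,0,0,0,-1],[0.09,0.38,-0.2,0,0,0,-1]]
```

```bash
python3 -m jog '[[0.1,0.35,-0.2,0,0,0,-1],[0.1,0.35,-0.2,0,0,0,-1],[0.1,0.3,-0.2,0,0,0,-1],[0,0,0,0,0,0,-1],[0,0,0,0,0,0,-1]]'
python3 - <<'E'
from rel import *
G=np.load('grasp.npz'); print(np.degrees((r*R.from_quat(G['q']).inv()).as_rotvec()).round(2),np.round(q0,2)); 
foot=put(v,slope(s,0))[0]; ax=R.from_euler('z',v[2]).apply([0,1,0]); W=R.from_rotvec(-np.radians(10)*ax)
d=np.array(o['eef_pos'])-(foot+W.apply(G['p']-foot)); u=W.apply(R.from_euler('z',v[2]).apply(U)); n=W.apply(R.from_euler('z',v[2]).apply(N)); print('moved up %.4f out %.4f y %.4f'%(d@u,d@n,d@ax))
a=tipplan(10,.013,0.0,2); a=tipplan(10,.013,.03,3,dt=a)
p=capture('wrist'); save(p,'w4.png')
E
```

```text
time_s: 11.55
eef_pos: [0.4624, -0.1171, 0.1418]
tcp_rot: [0.629, 0.692, 0.348, 0.068]
ft_force: [-0.9, -0.5, -2.5]
gripper_width: 0.005
finger_force: 58.8
[-0.42 -9.96 -0.03] [ 1.61  0.49 -1.21  2.34 -0.61  0.35  1.16]
moved up 0.0120 out 0.0003 y -0.0004
[[0.02,0.05,0,0,0,0,-1],[0.03,0.05,-0.01,0,0.1,0,-1]]
[[0.39,-0.35,-0.85,0,0,0,-1],[0.39,-0.35,-0.85,0,0,0,-1],[0.39,-0.35,-0.86,0,0,0,-1]]
```

View pics/w4.png

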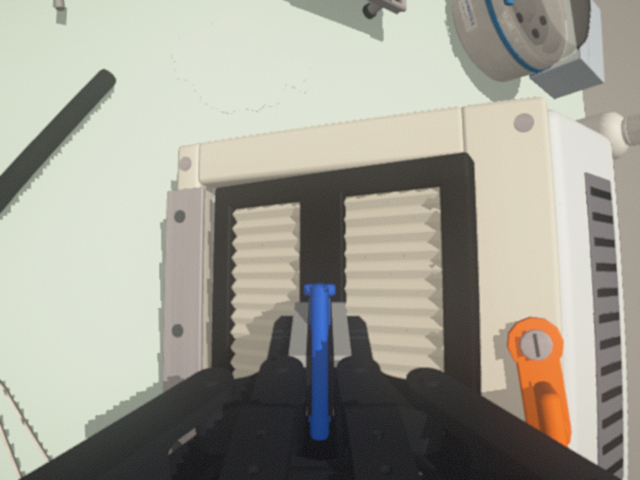

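The filter is tipped and clear of the lip (gap at columns 205-213), and the wrist force is near zero. The tab stays aside. Next I'll lift it off the slope.

```bash
python3 -m jog '[[0.4,-0.3,-0.85,0,0,0,-1],[0.4,-0.35,-0.85,0,0,0,-1],[0.4,-0.35,-0.85,0,0,0,-1],[0.4,-0.35,-0.85,0,0,0,-1],[0,0,0,0,0,0,-1]]'
cat > trans.py <<'E'
from s4 import *
# filter-fixed grasp: tool rotation in filter frame from the saved grasp
G=np.load('grasp.npz'); A=R.from_euler('z',v[2])*R.from_euler('y',-55,degrees=True)  # filter axes: x up slope, z normal
Rft=A.inv()*R.from_quat(G['q']); pft=A.inv().apply(G['p']-put(v,slope(s,0))[0])
def tool_from_filter(foot,B): return foot+B.apply(pft),B*Rft
def rackpose(up=0,fwd=0,lean=62,yaw=0,dy=0):
    B=R.from_euler('z',rk[2]+yaw)*R.from_euler('y',-lean,degrees=True)
    return tool_from_filter(put(rk,[-.012-fwd,dy,.035+up])[0],B)
def filt_now(): # filter pose implied
    r=R.from_quat(o['tcp_rot']); B=r*Rft.inv(); return np.array(o['eef_pos'])-B.apply(pft),B
E
python3 - <<'E'
from trans import *
print(np.round(q0,2),o['ft_force'],pft,Rft.as_euler('xyz',degrees=True))
f,B=filt_now(); print('foot',f,'u',B.apply([1,0,0]))
for nm,a in (('r0',(0,0)),('r3',(.03,.02)),('r8',(.08,.03))):
    for q in branches(*rackpose(*a),n=30,seed=1,mar=.02): print(nm,np.round(q,2))
E
```

```text
time_s: 12.02
eef_pos: [0.4289, -0.1155, 0.165]
tcp_rot: [0.629, 0.692, 0.348, 0.068]
ft_force: [0.5, -0.1, -2.7]
gripper_width: 0.005
finger_force: 58.8
[ 1.71  0.35 -1.21  2.37 -0.8   0.49  1.35] [ 0.4890883  -0.07582656 -2.71773424] [0.07774557 0.00940907 0.03169758] [-147.19794737  -20.93959356   76.8499451 ]
foot [ 0.4243417  -0.12481041  0.08119587] u [ 0.42358773 -0.01511384  0.90572899]
r0 [ 0.05  0.29 -0.38  2.34  4.14  0.19  1.93]
r0 [ 0.66  0.6  -1.21  2.32  1.92  0.31 -2.  ]
r3 [ 0.69  0.43 -1.21  2.34  1.77  0.18 -1.95]
r8 [ 0.42  0.1  -0.78  2.32 -1.    0.19  0.72]
```

```bash
cat > s6.py <<'E'
from trans import *
def chk(foot,lean,yaw=0,seeds=None,mar=.02):
    B=R.from_euler('z',rk[2]+yaw)*R.from_euler('y',-lean,degrees=True); P,Rt=tool_from_filter(put(rk,foot)[0],B); best=None
    for qs in seeds:
        f=least_squares(lambda q:np.r_[(FK(q)[0]-P)*30,(FK(q)[1].inv()*Rt).as_rotvec()*10,.004*(q-qs)],np.clip(qs,LO+mar+.001,HI-mar-.001),bounds=(LO+mar,HI-mar),max_nfev=80)
        p,r=FK(f.x); e=np.linalg.norm(p-P)*1e3+np.degrees((r.inv()*Rt).magnitude())*3
        if best is None or e<best[0]: best=(e,f.x)
    return best
S=[np.array([.66,.6,-1.2,2.32,1.92,.31,-2.]),np.array([.3,.4,-1.,2.3,1.2,.4,-1.2]),np.array([.3,.3,-.8,2.2,.3,.4,-.5]),np.array([.4,.3,-.8,2.3,-.6,.4,.5])]
if __name__=='__main__':
    c,sn=np.cos(np.radians(62)),np.sin(np.radians(62))
    for lean in (62,58,54,50):
        for L in (0,.03,.06,.10,.14):
            for fwd in (.003,.04):
                b=chk([-.012-fwd+L*c,0,.035+L*sn],lean,seeds=S); print(lean,L,fwd,'%.1f'%b[0],np.round(b[1],2))
E
timeout 570 python3 s6.py
```

```text
62 0 0.003 0.0 [ 0.66  0.59 -1.21  2.33  1.93  0.31 -2.02]
62 0 0.04 0.0 [ 0.67  0.51 -1.21  2.41  2.12  0.28 -2.27]
62 0.03 0.003 0.0 [ 0.67  0.52 -1.21  2.28  1.66  0.24 -1.78]
62 0.03 0.04 0.0 [ 0.68  0.42 -1.21  2.36  1.85  0.18 -2.04]
62 0.06 0.003 0.0 [ 0.66  0.43 -1.17  2.22  1.18  0.18 -1.33]
62 0.06 0.04 9.7 [ 0.25  0.17 -0.6   2.29 -1.    0.18  0.75]
62 0.1 0.003 0.0 [ 0.7   0.41 -1.21  2.14  0.74  0.23 -0.9 ]
62 0.1 0.04 0.0 [ 0.42  0.17 -0.79  2.23 -0.68  0.19  0.43]
62 0.14 0.003 0.0 [ 0.28  0.19 -0.62  2.08 -0.5   0.3   0.25]
62 0.14 0.04 0.0 [ 0.37  0.13 -0.71  2.16 -0.59  0.29  0.32]
58 0 0.003 0.0 [ 0.66  0.6  -1.21  2.27  1.57  0.3  -1.68]
58 0 0.04 0.0 [ 0.66  0.51 -1.21  2.36  1.71  0.24 -1.88]
58 0.03 0.003 0.0 [ 0.61  0.47 -1.12  2.22  1.07  0.2  -1.23]
58 0.03 0.04 0.0 [ 0.67  0.43 -1.19  2.3   1.23  0.18 -1.43]
58 0.06 0.003 0.0 [ 0.53  0.36 -0.97  2.17  0.24  0.19 -0.45]
58 0.06 0.04 0.0 [ 0.7   0.39 -1.21  2.24  0.76  0.2  -0.97]
58 0.1 0.003 0.0 [ 0.58  0.35 -1.03  2.09  0.19  0.28 -0.4 ]
58 0.1 0.04 0.0 [ 0.32  0.17 -0.67  2.19 -0.56  0.29  0.28]
58 0.14 0
[... 627 characters left out ...]
6 -1.03  1.97  0.12  0.46 -0.35]
54 0.14 0.04 0.0 [ 0.67  0.31 -1.12  2.05  0.07  0.43 -0.33]
50 0 0.003 0.0 [ 0.44  0.45 -0.88  2.17  0.25  0.23 -0.46]
50 0 0.04 0.0 [ 0.48  0.41 -0.93  2.25  0.23  0.19 -0.48]
50 0.03 0.003 0.0 [ 0.48  0.44 -0.93  2.12  0.22  0.3  -0.43]
50 0.03 0.04 0.0 [ 0.54  0.39 -0.99  2.2   0.19  0.27 -0.44]
50 0.06 0.003 0.0 [ 0.51  0.42 -0.96  2.07  0.18  0.37 -0.41]
50 0.06 0.04 0.0 [ 0.58  0.37 -1.03  2.15  0.15  0.34 -0.41]
50 0.1 0.003 0.0 [ 0.53  0.41 -0.99  1.99  0.14  0.46 -0.37]
50 0.1 0.04 0.0 [ 0.61  0.35 -1.06  2.08  0.1   0.43 -0.36]
50 0.14 0.003 0.0 [ 0.54  0.39 -0.99  1.92  0.1   0.55 -0.35]
50 0.14 0.04 0.0 [ 0.62  0.33 -1.07  2.    0.05  0.52 -0.33]
```

```bash
cat > s7.py <<'E'
from s6 import *
def pose(foot,lean,yaw=0):
    return tool_from_filter(np.array(foot,float),R.from_euler('z',yaw)*R.from_euler('y',-lean,degrees=True))
def sol(P,Rt,qs,mar=.02):
    f=least_squares(lambda q:np.r_[(FK(q)[0]-P)*30,(FK(q)[1].inv()*Rt).as_rotvec()*10,.01*(q-qs)],np.clip(qs,LO+mar+.001,HI-mar-.001),bounds=(LO+mar,HI-mar),max_nfev=80)
    p,r=FK(f.x); return np.linalg.norm(p-P)*1e3,np.degrees((r.inv()*Rt).magnitude()),f.x
RF=lambda L,fwd: put(rk,[-.012-fwd+L*np.cos(np.radians(62)),0,.035+L*np.sin(np.radians(62))])[0]
if __name__=='__main__':
    q=q0
    for foot,lean in [((.424,-.1,.10),60),((.424,-.05,.12),55),((.43,0,.13),52),((.46,.08,.125),52),((.5,.16,.125),52),(RF(.10,.04),52),(RF(.06,.04),52),(RF(.015,.03),54),(RF(.012,.015),58),(RF(.006,.004),62),(RF(0,0),62)]:
        P,Rt=pose(foot,lean,rk[2] if foot[1]>.05 else v[2]); e,a,q=sol(P,Rt,q); print(np.round(foot,3),lean,'mm %.1f deg %.1f'%(e,a),np.round(q,2))
    print('--rows'); a=plan(*pose((.424,-.06,.115),56,v[2]),4,-1); a=plan(*pose((.43,0,.13),52,v[2]),2,-1,a); plan(*pose(RF(.10,.04),52,rk[2]),8,-1,a)
E
python3 s7.py
```

```text
[ 0.424 -0.1    0.1  ] 60 mm 0.0 deg 0.0 [ 1.65  0.22 -1.2   2.34 -0.76  0.59  1.18]
[ 0.424 -0.05   0.12 ] 55 mm 0.0 deg 0.0 [ 1.57  0.07 -1.21  2.33 -0.78  0.69  1.03]
[0.43 0.   0.13] 52 mm 0.0 deg 0.0 [ 1.47 -0.01 -1.21  2.32 -0.79  0.72  0.89]
[0.46  0.08  0.125] 52 mm 0.0 deg 0.0 [ 1.22  0.06 -1.21  2.3  -0.71  0.57  0.67]
[0.5   0.16  0.125] 52 mm 0.0 deg 0.0 [ 0.84  0.15 -1.06  2.24 -0.5   0.44  0.31]
[0.556 0.234 0.123] 52 mm 0.0 deg 0.0 [ 0.42  0.25 -0.81  2.11 -0.25  0.39 -0.04]
[0.537 0.234 0.088] 52 mm 0.0 deg 0.0 [ 0.42  0.28 -0.81  2.18 -0.25  0.3  -0.03]
[0.526 0.234 0.048] 54 mm 0.0 deg 0.0 [ 0.23  0.29 -0.6   2.26 -0.72  0.18  0.47]
[0.54  0.234 0.046] 58 mm 5.7 deg 1.7 [ 0.13  0.27 -0.47  2.27 -1.    0.18  0.77]
[0.548 0.234 0.04 ] 62 mm 15.9 deg 4.7 [ 0.12  0.26 -0.45  2.26 -1.    0.18  0.79]
[0.549 0.234 0.035] 62 mm 17.0 deg 5.0 [ 0.11  0.27 -0.44  2.25 -1.    0.18  0.79]
--rows
[[1.7,0.7,0.2,2,0,0.9,-1],[1.7,0.6,0.2,2.1,0,0.9,-1],[1.7,0.6,0.1,2,0,1,-1],[1.7,0.6,0.2,2,0.1,0.9,-1]]
[[2.9,0.7,0.9,1.8,0,0.8,-1],[2.9,0.7,0.8,1.9,-0.1,0.8,-1]]
[[2.5,1.3,1.8,0.1,0.1,-0.2,-1],[2.4,1.4,1.8,0.1,0.1,-0.2,-1],[2.5,1.3,1.8,0.1,0.1,-0.2,-1],[2.5,1.4,1.8,0,0.1,-0.2,-1],[2.4,1.4,1.8,0.1,0.1,-0.2,-1],[2.4,1.3,1.9,0.1,0.1,-0.1,-1],[2.5,1.4,1.8,0.1,0,-0.2,-1],[2.4,1.4,1.8,0.1,0.1,-0.2,-1]]
```

```bash
python3 -m jog '[[1.7,0.7,0.2,2,0,0.9,-1],[1.7,0.6,0.2,2,0,0.9,-1],[1.7,0.6,0.1,2,0,1,-1],[1.7,0.6,0.2,2,0,0.9,-1],[2.9,0.7,0.9,1.8,0,0.8,-1],[2.9,0.7,0.8,1.9,0,0.8,-1]]'
python3 -m jog '[[2.5,1.3,1.8,0,0.1,-0.2,-1],[2.4,1.4,1.8,0,0.1,-0.2,-1],[2.5,1.3,1.8,0,0.1,-0.2,-1],[2.5,1.4,1.8,0,0.1,-0.2,-1],[2.4,1.4,1.8,0,0.1,-0.2,-1],[2.4,1.3,1.9,0,0.1,-0.1,-1],[2.5,1.4,1.8,0,0,-0.2,-1],[0,0,0,0,0,0,-1]]'
python3 - <<'E'
from s7 import *
f,B=filt_now(); print('foot',np.round(f,3),'euler zyx',B.as_euler('ZYX',degrees=True).round(1),np.round(q0,2))
E
```

```text
time_s: 12.52
eef_pos: [0.4544, 0.0089, 0.2109]
tcp_rot: [0.665, 0.693, 0.278, -0.012]
ft_force: [0.6, 0.3, -2.7]
gripper_width: 0.0045
finger_force: 58.8
time_s: 13.18
eef_pos: [0.551, 0.193, 0.2072]
tcp_rot: [0.653, 0.703, 0.283, -0.014]
ft_force: [-0.8, -0.1, -1.8]
gripper_width: 0.0051
finger_force: 58.9
foot [0.529 0.184 0.126] euler zyx [ -0.7 -52.6   0.3] [ 0.6   0.25 -0.96  2.16 -0.29  0.37  0.03]
```

```bash
cat > s8.py <<'E'
from s7 import *
def via(foot,lean,j5,j6,qs,mar=.02):
    P,Rt=pose(foot,lean,rk[2])
    def fun(q):
        p,r=FK(q); B=r*Rft.inv(); ft=p-B.apply(pft); d=(R.from_euler('z',rk[2])*R.from_euler('y',-lean,degrees=True)).inv()*B
        return np.r_[(ft-foot)*30,d.as_rotvec()*[3,3,3],(q[4]-j5)*3,(q[5]-j6)*3,.01*(q-qs)]
    f=least_squares(fun,np.clip(qs,LO+mar+.001,HI-mar-.001),bounds=(LO+mar,HI-mar)); p,r=FK(f.x); B=r*Rft.inv()
    return f.x,p-B.apply(pft),B
if __name__=='__main__':
    q=q0
    for a in [(RF(.10,.045),52,.2,.33),(RF(.09,.045),54,.6,.28),(RF(.07,.04),57,1.1,.25),(RF(.04,.03),58,1.5,.25),(RF(.015,.015),61,1.8,.28),(RF(.0,.0),62,1.92,.31)]:
        q,ft,B=via(*a,q); print(np.round(q,2),'foot err mm',np.round((ft-a[0])*1e3,1),'yaw lean roll',B.as_euler('ZYX',degrees=True).round(1))
E
python3 s8.py
```

```text
[ 0.55  0.37 -1.06  2.09  0.2   0.34 -0.49] foot err mm [-0.1  0.  -0.3] yaw lean roll [ -0.9 -52.8   0.5]
[ 0.64  0.43 -1.2   2.14  0.6   0.3  -0.86] foot err mm [-0.1  0.1 -0.4] yaw lean roll [ -1.3 -55.4   0.9]
[ 0.62  0.44 -1.21  2.21  1.09  0.25 -1.34] foot err mm [ 0.2  0.4 -1.1] yaw lean roll [ -0.5 -58.8  -0.9]
[ 0.61  0.52 -1.21  2.25  1.5   0.25 -1.7 ] foot err mm [-0.1  0.1 -0.5] yaw lean roll [ -1.4 -59.5   0.8]
[ 0.57  0.56 -1.17  2.27  1.8   0.28 -1.96] foot err mm [ 0.  -0.   0.1] yaw lean roll [ -0.1 -60.8  -0.1]
[ 0.55  0.61 -1.15  2.27  1.92  0.31 -2.04] foot err mm [ 0.1 -0.   0.2] yaw lean roll [  0.2 -61.4  -0.4]
```

```bash
python3 - <<'E'
from s8 import *
qr=q0.copy(); qr[4]=.55; qr[6]=q0[6]-.8; p,r=FK(qr); B=r*Rft.inv(); print('roll pose',B.as_euler('ZYX',degrees=True).round(1))
a=plan(*tool_from_filter(RF(.11,.05),B),6,-1)
e=sol(*tool_from_filter(RF(.11,.05),B),qr); print(e)
P,Rt=pose(RF(.07,.04),58,rk[2]); print(sol(P,Rt,e[2])); plan(P,Rt,6,-1,a)
E
```

```text
roll pose [  9.8 -55.4 -23.6]
[[1,0.3,0.5,-0.8,-2.7,0.2,-1],[1,0.3,0.5,-0.8,-2.6,0.2,-1],[1,0.3,0.4,-0.9,-2.7,0.1,-1],[1.1,0.3,0.4,-0.8,-2.7,0.2,-1],[1,0.2,0.4,-0.8,-2.7,0.2,-1],[1.1,0.3,0.3,-0.8,-2.6,0.2,-1]]
(np.float64(0.00047992575669893314), np.float64(0.00011134120015479553), array([ 0.20453376,  0.26356221, -0.84027726,  2.0817502 ,  0.74940648,
        0.47901326, -1.18905206]))
(np.float64(0.0004343995088893238), np.float64(7.816041015976567e-05), array([ 0.58367049,  0.40102841, -1.13353775,  2.19405416,  0.75352177,
        0.20214665, -1.0029028 ]))
[[-0.3,-0.4,0.3,0,2.7,-0.5,-1],[-0.4,-0.5,0.3,-0.1,2.6,-0.5,-1],[-0.3,-0.4,0.3,0,2.7,-0.5,-1],[-0.4,-0.4,0.2,0,2.7,-0.4,-1],[-0.4,-0.5,0.3,-0.1,2.7,-0.5,-1],[-0.3,-0.4,0.2,0,2.6,-0.5,-1]]
```

```bash
python3 -m jog '[[1,0.3,0.5,-0.8,-2.7,0.2,-1],[1,0.3,0.5,-0.8,-2.7,0.2,-1],[1,0.3,0.4,-0.8,-2.7,0.2,-1],[1,0.3,0.4,-0.8,-2.7,0.2,-1],[1,0.3,0.4,-0.8,-2.7,0.2,-1],[1,0.3,0.3,-0.8,-2.7,0.2,-1],[0,0,0,0,0,0,-1],[0,0,0,0,0,0,-1]]'
python3 - <<'E'
from s8 import *
f,B=filt_now(); print('foot',np.round(f,3),'want',RF(.11,.05),B.as_euler('ZYX',degrees=True).round(1),np.round(q0,2))
P,Rt=pose(RF(.07,.04),57,rk[2]); print(sol(P,Rt,q0)); plan(P,Rt,7,-1)
E
```

```text
time_s: 13.85
eef_pos: [0.5631, 0.2363, 0.2067]
tcp_rot: [0.686, 0.687, 0.228, 0.077]
ft_force: [0.3, -0.3, -1.7]
gripper_width: 0.0052
finger_force: 58.9
foot [0.542 0.215 0.128] want [0.55080202 0.23438327 0.13212424] [  7.2 -54.2 -18. ] [-0.05  0.17 -0.51  2.13  0.31  0.39 -0.79]
(np.float64(0.007449851060508371), np.float64(0.0022596337629177663), array([ 0.2360604 ,  0.2506379 , -0.74046762,  2.20307063, -0.23633692,
        0.18      , -0.12503425]))
[[0,-0.2,0.3,-0.2,1.8,-0.4,-1],[0,-0.3,0.4,-0.1,1.8,-0.4,-1],[0.1,-0.2,0.3,-0.2,1.8,-0.3,-1],[0,-0.3,0.3,-0.1,1.7,-0.4,-1],[-0.1,-0.2,0.4,-0.2,1.8,-0.4,-1],[0,-0.2,0.3,-0.1,1.8,-0.4,-1],[0,-0.3,0.3,-0.2,1.8,-0.4,-1]]
```

```bash
cat > s9.py <<'E'
from s8 import *
def fp(L,fwd,lean,yaw,roll): return tool_from_filter(RF(L,fwd),R.from_euler('z',rk[2])*R.from_euler('ZYX',[yaw,-lean,roll],degrees=True))
def sim(wps,q,n=8,show=True):
    f,B=filt_now(); p,r=FK(q); bad=0
    for w in wps:
        P1,R1=fp(*w); rv=(r.inv()*R1).as_rotvec()
        for k in range(1,n+1):
            e,a,q=sol(p+(P1-p)*k/n,r*R.from_rotvec(rv*k/n),q); bad=max(bad,e+3*a)
        p,r=P1,R1
        if show: print(w,'err %.1f %.1f bad %.1f'%(e,a,bad),np.round(q,2))
    return bad,q
if __name__=='__main__':
    for name,w in {'A':[(.10,.05,62,6,-18),(.06,.03,62,0,-8),(.04,.02,62,0,0),(0,0,62,0,0)],
     'B':[(.10,.05,62,12,-30),(.08,.03,62,8,-20),(.05,.02,62,0,0),(0,0,62,0,0)],
     'C':[(.10,.05,50,0,0),(.10,.05,54,-8,20),(.10,.05,58,0,0),(.05,.02,62,0,0),(0,0,62,0,0)],
     'D':[(.08,.05,62,0,-18),(.05,.03,64,0,-14),(.03,.02,62,0,0),(0,0,62,0,0)],
     'E':[(.10,.05,60,15,-18),(.06,.05,62,15,-8),(.03,.05,62,10,0),(0,.0,62,0,0)]}.items(): print(name); sim(w,q0)
E
python3 s9.py
```

```text
A
(0.1, 0.05, 62, 6, -18) err 0.0 0.0 bad 0.0 [-0.33  0.14 -0.27  2.21  0.69  0.24 -1.23]
(0.06, 0.03, 62, 0, -8) err 0.0 0.0 bad 0.0 [ 0.15  0.25 -0.76  2.26  1.32  0.18 -1.79]
(0.04, 0.02, 62, 0, 0) err 0.0 0.0 bad 0.0 [ 0.45  0.41 -1.06  2.28  1.73  0.18 -2.01]
(0, 0, 62, 0, 0) err 0.0 0.0 bad 0.0 [ 0.48  0.58 -1.13  2.3   1.98  0.33 -2.17]
B
(0.1, 0.05, 62, 12, -30) err 0.0 0.0 bad 0.0 [-0.45  0.17 -0.23  2.18  0.95  0.39 -1.55]
(0.08, 0.03, 62, 8, -20) err 0.0 0.0 bad 0.0 [-0.33  0.19 -0.27  2.2   0.86  0.23 -1.38]
(0.05, 0.02, 62, 0, 0) err 0.0 0.0 bad 0.0 [ 0.47  0.4  -1.08  2.26  1.56  0.18 -1.85]
(0, 0, 62, 0, 0) err 0.0 0.0 bad 0.0 [ 0.49  0.6  -1.15  2.3   1.96  0.35 -2.14]
C
(0.1, 0.05, 50, 0, 0) err 0.0 0.0 bad 0.0 [ 0.35  0.29 -0.86  2.09 -0.06  0.4  -0.32]
(0.1, 0.05, 54, -8, 20) err 0.0 0.0 bad 0.0 [ 0.72  0.48 -1.21  2.15 -0.3   0.28  0.14]
(0.1, 0.05, 58, 0, 0) err 0.0 0.0 bad 0.0 [ 0.31  0.21 -0.82  2.18 -0.2   0.22 -0.17]
(0.05, 0.02, 62, 0, 0) err 8.2 2.5 bad 15.6 [-0.17  0.21 -0.26  2.23 -1.    0.18  0.65]
(0, 0, 62, 0, 0) err 18.7 5.6 bad 35.6 [-0.2   0.28 -0.22  2.22 -1.    0.18  0.67]
D
(0.08, 0.05, 62, 0, -18) err 0.0 0.0 bad 0.0 [-0.5   0.16 -0.13  2.23  0.95  0.26 -1.61]
(0.05, 0.03, 64, 0, -14) err 0.0 0.0 bad 0.0 [-0.38  0.2  -0.23  2.29  1.56  0.18 -2.16]
(0.03, 0.02, 62, 0, 0) err 0.0 0.0 bad 0.0 [ 0.42  0.41 -1.03  2.3   1.89  0.18 -2.17]
(0, 0, 62, 0, 0) err 0.0 0.0 bad 0.0 [ 0.44  0.54 -1.08  2.3   2.02  0.29 -2.24]
E
(0.1, 0.05, 60, 15, -18) err 0.0 0.0 bad 0.0 [-0.04  0.16 -0.54  2.18  0.34  0.25 -0.72]
(0.06, 0.05, 62, 15, -8) err 0.0 0.0 bad 0.0 [ 0.53  0.38 -1.17  2.27  1.14  0.18 -1.31]
(0.03, 0.05, 62, 10, 0) err 3.9 0.5 bad 5.5 [ 0.57  0.49 -1.21  2.33  1.74  0.18 -1.84]
(0, 0.0, 62, 0, 0) err 0.0 0.0 bad 5.5 [ 0.52  0.64 -1.2   2.29  1.93  0.4  -2.1 ]
```

```bash
python3 - <<'E'
from s9 import *
sim([(.10,.045,62,10,-26),(.08,.03,62,6,-18),(.05,.02,62,0,0),(0,0,62,0,0)],q0)
plan(*fp(.10,.045,62,10,-26),6,-1)
E
```

```text
(0.1, 0.045, 62, 10, -26) err 0.0 0.0 bad 0.0 [-0.42  0.16 -0.23  2.18  0.88  0.34 -1.45]
(0.08, 0.03, 62, 6, -18) err 0.0 0.0 bad 0.0 [-0.33  0.19 -0.26  2.2   0.82  0.21 -1.35]
(0.05, 0.02, 62, 0, 0) err 0.0 0.0 bad 0.0 [ 0.47  0.4  -1.08  2.26  1.56  0.18 -1.85]
(0, 0, 62, 0, 0) err 0.0 0.0 bad 0.0 [ 0.49  0.6  -1.15  2.3   1.96  0.35 -2.14]
[[0.4,-0.1,0.1,-1.5,-0.7,0.1,-1],[0.3,0,0.1,-1.5,-0.7,0.2,-1],[0.4,-0.1,0.1,-1.4,-0.7,0.1,-1],[0.3,0,0.1,-1.5,-0.7,0.1,-1],[0.4,-0.1,0.1,-1.5,-0.7,0.2,-1],[0.4,-0.1,0.1,-1.5,-0.7,0.1,-1]]
```

```bash
python3 -m jog '[[0.4,-0.1,0.1,-1.5,-0.7,0.1,-1],[0.4,0,0.1,-1.5,-0.7,0.2,-1],[0.4,-0.1,0.1,-1.5,-0.7,0.1,-1],[0.4,0,0.1,-1.5,-0.7,0.1,-1],[0.4,-0.1,0.1,-1.5,-0.7,0.2,-1],[0.4,-0.1,0.1,-1.5,-0.7,0.1,-1],[0,0,0,0,0,0,-1],[0,0,0,0,0,0,-1]]'
python3 - <<'E'
from s9 import *
f,B=filt_now(); print('foot',np.round(f-RF(.10,.045),4),B.as_euler('ZYX',degrees=True).round(1),np.round(q0,2))
sim([(.075,.03,62,5,-14),(.05,.02,62,0,0),(0,0,62,0,0)],q0)
a=plan(*fp(.075,.03,62,5,-14),5,-1); plan(*fp(.05,.02,62,0,0),6,-1,a)
E
```

```text
time_s: 14.52
eef_pos: [0.5625, 0.2576, 0.2035]
tcp_rot: [0.692, 0.658, 0.255, 0.154]
ft_force: [-0.1, -0.1, -1.4]
gripper_width: 0.0049
finger_force: 58.9
foot [ 0.0003 -0.0014  0.0002] [  9.6 -62.  -26.1] [-0.4   0.16 -0.3   2.2   0.94  0.38 -1.55]
(0.075, 0.03, 62, 5, -14) err 0.0 0.0 bad 0.0 [-0.27  0.17 -0.35  2.25  0.88  0.18 -1.4 ]
(0.05, 0.02, 62, 0, 0) err 0.0 0.0 bad 0.0 [ 0.41  0.37 -1.06  2.29  1.65  0.18 -1.97]
(0, 0, 62, 0, 0) err 0.0 0.0 bad 0.0 [ 0.45  0.57 -1.14  2.33  1.99  0.37 -2.23]
[[-0.2,-0.2,0.3,0.3,1.6,-0.3,-1],[-0.2,-0.2,0.4,0.3,1.5,-0.3,-1],[-0.1,-0.1,0.3,0.4,1.6,-0.4,-1],[-0.2,-0.2,0.3,0.3,1.6,-0.3,-1],[-0.2,-0.2,0.4,0.3,1.6,-0.3,-1]]
[[-0.2,-0.2,0.2,0.2,1.6,-0.4,-1],[-0.2,-0.2,0.2,0.3,1.5,-0.4,-1],[-0.3,-0.3,0.2,0.2,1.6,-0.4,-1],[-0.2,-0.2,0.2,0.3,1.6,-0.4,-1],[-0.2,-0.2,0.2,0.2,1.5,-0.4,-1],[-0.3,-0.2,0.2,0.3,1.6,-0.4,-1]]
```

```bash
python3 - <<'E'
from s9 import *
W=[(.055,.025,62,4,-15),(.03,.012,62,0,0),(0,0,62,0,0)]
sim(W,q0); a=plan(*fp(*W[0]),6,-1); plan(*fp(*W[1]),8,-1,a)
E
```

```text
(0.055, 0.025, 62, 4, -15) err 0.0 0.0 bad 0.0 [-0.36  0.2  -0.27  2.27  1.17  0.18 -1.73]
(0.03, 0.012, 62, 0, 0) err 0.0 0.0 bad 0.0 [ 0.35  0.39 -0.99  2.31  1.93  0.19 -2.25]
(0, 0, 62, 0, 0) err 0.0 0.0 bad 0.0 [ 0.39  0.51 -1.06  2.33  2.07  0.31 -2.33]
[[-0.2,-0.4,0.5,0.2,1.1,-0.1,-1],[-0.2,-0.3,0.5,0.2,1,0,-1],[-0.2,-0.4,0.5,0.2,1.1,-0.1,-1],[-0.2,-0.4,0.5,0.2,1.1,0,-1],[-0.2,-0.3,0.4,0.2,1.1,-0.1,-1],[-0.2,-0.4,0.5,0.2,1,0,-1]]
[[-0.2,-0.1,0.2,0.3,1.4,-0.5,-1],[-0.1,-0.2,0.2,0.2,1.3,-0.4,-1],[-0.2,-0.1,0.1,0.3,1.4,-0.5,-1],[-0.2,-0.1,0.2,0.2,1.3,-0.5,-1],[-0.2,-0.2,0.2,0.3,1.4,-0.4,-1],[-0.1,-0.1,0.1,0.2,1.4,-0.5,-1],[-0.2,-0.2,0.2,0.3,1.3,-0.5,-1],[-0.2,-0.1,0.1,0.2,1.4,-0.4,-1]]
```

```bash
python3 -m jog '[[-0.2,-0.4,0.5,0.2,1.1,-0.1,-1],[-0.2,-0.3,0.5,0.2,1,0,-1],[-0.2,-0.4,0.5,0.2,1.1,-0.1,-1],[-0.2,-0.4,0.5,0.2,1.1,0,-1],[-0.2,-0.3,0.4,0.2,1.1,-0.1,-1],[-0.2,-0.4,0.5,0.2,1,0,-1],[0,0,0,0,0,0,-1]]'
python3 - <<'E'
from s9 import *
f,B=filt_now(); print('foot',np.round(f-RF(.055,.025),4),B.as_euler('ZYX',degrees=True).round(1),np.round(q0,2))
W=[(.03,.012,62,0,0),(0,0,62,0,0)]
sim(W,q0); plan(*fp(*W[0]),8,-1)
E
```

```text
time_s: 15.1
eef_pos: [0.561, 0.2504, 0.1651]
tcp_rot: [0.678, 0.668, 0.286, 0.111]
ft_force: [-1.0, -0.1, -1.8]
gripper_width: 0.005
finger_force: 58.8
foot [ 0.0005 -0.002  -0.0003] [  3.6 -62.  -15. ] [-0.33  0.2  -0.27  2.27  1.22  0.17 -1.76]
(0.03, 0.012, 62, 0, 0) err 0.0 0.0 bad 0.0 [ 0.39  0.4  -1.    2.31  1.96  0.19 -2.25]
(0, 0, 62, 0, 0) err 0.0 0.0 bad 0.0 [ 0.42  0.52 -1.06  2.33  2.09  0.31 -2.32]
[[-0.1,-0.1,0.2,0.3,1.4,-0.5,-1],[-0.2,-0.2,0.1,0.2,1.3,-0.5,-1],[-0.1,-0.1,0.2,0.3,1.4,-0.5,-1],[-0.2,-0.2,0.2,0.2,1.4,-0.4,-1],[-0.1,-0.1,0.2,0.3,1.4,-0.5,-1],[-0.2,-0.1,0.1,0.3,1.3,-0.5,-1],[-0.1,-0.2,0.2,0.2,1.4,-0.5,-1],[-0.2,-0.1,0.1,0.3,1.4,-0.5,-1]]
```

```bash
python3 -m jog '[[-0.1,-0.1,0.2,0.3,1.4,-0.5,-1],[-0.2,-0.2,0.1,0.2,1.3,-0.5,-1],[-0.1,-0.1,0.2,0.3,1.4,-0.5,-1],[-0.2,-0.2,0.2,0.2,1.4,-0.4,-1],[-0.1,-0.1,0.2,0.3,1.4,-0.5,-1],[-0.2,-0.1,0.1,0.3,1.3,-0.5,-1],[-0.1,-0.2,0.2,0.2,1.4,-0.5,-1],[-0.2,-0.1,0.1,0.3,1.4,-0.5,-1]]'
python3 - <<'E'
from s9 import *
f,B=filt_now(); print('foot',np.round(f-RF(.03,.012),4),B.as_euler('ZYX',degrees=True).round(1),np.round(q0,2))
W=[(.03,.012,62,0,0),(0,0,62,0,0)]
sim(W,q0); plan(*fp(*W[0]),3,-1)
E
```

```text
time_s: 15.77
eef_pos: [0.5606, 0.245, 0.1486]
tcp_rot: [0.633, 0.7, 0.327, 0.054]
ft_force: [0.4, -0.7, -3.0]
gripper_width: 0.0051
finger_force: 58.9
foot [ 0.0007 -0.0002  0.0038] [  0.6 -62.1  -2.3] [ 0.45  0.4  -1.01  2.27  1.7   0.17 -1.95]
(0.03, 0.012, 62, 0, 0) err 0.0 0.0 bad 0.0 [ 0.51  0.44 -1.07  2.27  1.77  0.18 -1.97]
(0, 0, 62, 0, 0) err 0.0 0.0 bad 0.0 [ 0.54  0.57 -1.13  2.29  1.96  0.31 -2.1 ]
[[-0.1,-0.1,0.1,0.1,0.5,-0.1,-1],[0,-0.1,0,0.1,0.5,-0.1,-1],[-0.1,-0.1,0.1,0.1,0.6,-0.2,-1]]
```

```bash
python3 -m jog '[[-0.1,-0.1,0.1,0.1,0.5,-0.1,-1],[0,-0.1,0,0.1,0.5,-0.1,-1],[-0.1,-0.1,0.1,0.1,0.6,-0.2,-1],[0,0,0,0,0,0,-1],[0,0,0,0,0,0,-1]]'
python3 - <<'E'
from wf import shots
from s9 import *
f,B=filt_now(); print('foot',np.round(f-RF(.03,.012),4),B.as_euler('ZYX',degrees=True).round(1),np.round(q0,2))
ps=shots()
for c in ps:
    for t,loc in (('filter_center',[.065,0,.007]),('filter_pull',[.085,0,.0486]),('filter_foot',[0,0,0])):
        for d in place_of(ps[c],t)[:1]: print(c,t,np.round(d['uv'],1),round(d['p'],2),'pred',np.round(project(ps[c],f+B.apply(loc))[0],1))
    for t,loc in (('rack_foot',[-.012,0,.035]),('drying_rack',[0,0,0])):
        for d in place_of(ps[c],t)[:1]: print(c,t,np.round(d['uv'],1),round(d['p'],2),'pred',np.round(project(ps[c],put(rk,loc))[0],1))
    save(ps[c],'n_'+c+'.png')
W=[(.008,.005,62,0,0)]; sim(W,q0); plan(*fp(*W[0]),4,-1)
E
```

```text
time_s: 16.18
eef_pos: [0.5585, 0.2453, 0.1441]
tcp_rot: [0.626, 0.704, 0.333, 0.043]
ft_force: [-0.6, -0.7, -1.3]
gripper_width: 0.0049
finger_force: 59.0
foot [-0.0014  0.0015 -0.0009] [ -0.1 -61.9  -0.1] [ 0.51  0.44 -1.06  2.27  1.76  0.17 -1.96]
scene filter_center [245.4 221.7] 0.56 pred [244.1 225.8]
scene filter_pull [234.6 217.3] 0.61 pred [235.3 215.6]
scene filter_foot [237.5 252.3] 0.82 pred [239.3 253.6]
scene rack_foot [241.  261.7] 0.59 pred [240.4 263.4]
scene drying_rack [241.5 275.7] 0.55 pred [244.6 273.9]
top filter_center [316.8 168.1] 0.24 pred [218.1 245.4]
top filter_pull [211.6 255.8] 0.67 pred [214.1 256.2]
top filter_foot [220.4 262.6] 0.56 pred [223.5 261.7]
top rack_foot [406.1 258.6] 0.28 pred [226.4 263.6]
wrist filter_pull [318.1 358.1] 0.6 pred [317.3 355.1]
wrist filter_foot [229.  330.8] 0.69 pred [227.8 328.3]
wrist rack_foot [211.4 327.8] 0.64 pred [212.1 326.8]
wrist drying_rack [211.8 320. ] 0.96 pred [213.7 321.3]
(0.008, 0.005, 62, 0, 0) err 0.0 0.0 bad 0.0 [ 0.54  0.54 -1.13  2.29  1.92  0.27 -2.07]
[[-0.2,-0.3,0.3,0,0,0,-1],[-0.2,-0.3,0.3,-0.1,0,0,-1],[-0.2,-0.3,0.4,0,0,0.1,-1],[-0.1,-0.2,0.3,0,-0.1,0,-1]]
```

```bash
python3 -m jog '[[-0.2,-0.3,0.3,0,0,0,-1],[-0.2,-0.3,0.3,-0.1,0,0,-1],[-0.2,-0.3,0.4,0,0,0.1,-1],[-0.1,-0.2,0.3,0,0,0,-1],[0,0,0,0,0,0,-1],[0,0,0,0,0,0,-1]]'
python3 - <<'E'
from s9 import *
f,B=filt_now(); print('foot vs target line',np.round(f-RF(0,0),4),B.as_euler('ZYX',degrees=True).round(1),np.round(q0,2))
a=plan(*fp(.002,.002,62,0,0),3,-1,d=2); plan(*fp(-.002,-.001,62,0,0),2,-1,a,d=2)
E
```

```text
time_s: 17.58
eef_pos: [0.5566, 0.2444, 0.1256]
tcp_rot: [0.626, 0.703, 0.333, 0.043]
ft_force: [0.3, -0.1, -0.7]
gripper_width: 0.0048
finger_force: 58.8
foot vs target line [-0.0012  0.0008  0.0071] [ -0.4 -61.9   0.2] [ 0.55  0.52 -1.13  2.28  1.88  0.26 -2.05]
[[-0.08,-0.09,0.13,0,0,0,-1],[-0.09,-0.1,0.13,0,-0.1,0,-1],[-0.08,-0.09,0.13,-0.1,0,0,-1]]
[[-0.07,-0.04,0.16,0,0,0,-1],[-0.08,-0.05,0.16,0,0,0,-1]]
```

```bash
python3 -m jog '[[-0.08,-0.09,0.13,0,0,0,-1],[-0.09,-0.1,0.13,0,0,0,-1],[-0.08,-0.09,0.13,0,0,0,-1],[-0.07,-0.05,0.14,0,0,0,-1],[0,0,0,0,0,0,-1],[0,0,0,0,0,0,-1]]'
python3 - <<'E'
from s9 import *
f,B=filt_now(); print('foot vs target line',np.round(f-RF(0,0),4),B.as_euler('ZYX',degrees=True).round(1),o['ft_force'],o['wrist_torque'])
E
```

```text
time_s: 18.08
eef_pos: [0.5565, 0.2447, 0.1194]
tcp_rot: [0.625, 0.704, 0.334, 0.043]
ft_force: [-14.4, -2.4, 15.7]
gripper_width: 0.0051
finger_force: 62.5
foot vs target line [-0.0011  0.001   0.0008] [ -0.2 -62.    0.2] [-14.3998172   -2.43200931  15.68063273] [-0.04417577  0.77110996  0.39948009]
```

```bash
python3 -m jog '[[-0.04,-0.05,-0.08,0,0,0,-1],[0,0,0,0,0,0,-1],[0,0,0,0,0,0,-0.6],[0,0,0,0,0,0,0],[0,0,0,0,0,0,0],[0,0,0,0,0,0,0],[0,0,0,0,0,0,0]]'
python3 - <<'E'
from s9 import *
f,B=filt_now(); print('foot vs target line',np.round(f-RF(0,0),4),np.round(q0,2),o['ft_force'])
r=R.from_quat(o['tcp_rot']); P=np.array(o['eef_pos'])
for dirn in ([0,0,-1],[-.3,0,-1],[-.6,0,-1],[.3,0,-1]):
    q=q0; out=[]
    for k in range(1,9):
        e,a,q=sol(P+r.apply(np.array(dirn)*.01*k),r,q,mar=.01); out.append(round(e+3*a,1))
    print(dirn,out,np.round(q,2))
E
```

```text
time_s: 18.67
eef_pos: [0.5566, 0.2428, 0.119]
tcp_rot: [0.626, 0.703, 0.333, 0.044]
ft_force: [-0.4, -0.6, -0.3]
gripper_width: 0.0426
finger_force: 0.0
foot vs target line [-0.0011 -0.0009  0.0005] [ 0.55  0.55 -1.14  2.29  1.92  0.28 -2.07] [-0.38553349 -0.59669576 -0.28897974]
[0, 0, -1] [np.float64(0.0), np.float64(0.0), np.float64(0.0), np.float64(0.0), np.float64(3.1), np.float64(11.5), np.float64(17.8), np.float64(4.0)] [ 0.49  0.14 -0.85  2.33 -1.01  0.17  0.75]
[-0.3, 0, -1] [np.float64(0.0), np.float64(0.0), np.float64(0.0), np.float64(0.0), np.float64(3.6), np.float64(12.3), np.float64(20.1), np.float64(5.6)] [ 0.58  0.17 -0.9   2.33 -1.01  0.17  0.81]
[-0.6, 0, -1] [np.float64(0.0), np.float64(0.0), np.float64(0.0), np.float64(0.0), np.float64(3.8), np.float64(12.6), np.float64(21.1), np.float64(19.4)] [ 0.87  0.32 -1.22  2.28  0.04  0.17 -0.16]
[0.3, 0, -1] [np.float64(0.0), np.float64(0.0), np.float64(0.0), np.float64(0.0), np.float64(2.2), np.float64(10.1), np.float64(15.3), np.float64(1.9)] [ 0.36  0.1  -0.76  2.33 -1.01  0.17  0.7 ]
```

```bash
python3 -m jog '[[0,0,-0.5,0,0,0,0],[0,0,-0.5,0,0,0,0],[0,0,-0.5,0,0,0,0],[0,0,-0.5,0,0,0,0],[0,0,-0.5,0,0,0,0],[0,0,-0.5,0,0,0,0],[0,0,-0.6,0,0,0,0],[0,0,-0.5,0,0,0,0]]'
python3 - <<'E'
from s9 import *
f,B=filt_now(); print(np.round(B.inv().apply(f-RF(0,0)),4),'tool frame move',np.round(q0,2),o['ft_force'])
r=R.from_quat(o['tcp_rot']); P=np.array(o['eef_pos'])
for rx,ry in ((20,0),(20,-15),(15,-20)):
    q=q0; out=[]
    for k in range(1,11):
        e,a,q=sol(P+np.array([-.08,0,.08])*k/10,r*R.from_rotvec(np.radians([rx*k/10,ry*k/10,0])),q,mar=.01); out.append(round(float(e+3*a),1))
    print(rx,ry,out,np.round(q,2))
    plan(P+np.array([-.08,0,.08]),r*R.from_rotvec(np.radians([rx,ry,0])),8,0)
E
```

```text
time_s: 19.33
eef_pos: [0.5366, 0.2257, 0.1514]
tcp_rot: [0.626, 0.704, 0.334, 0.044]
ft_force: [0.6, -0.6, 0.8]
gripper_width: 0.0427
finger_force: 0.0
[ 0.0192 -0.0181  0.034 ] tool frame move [ 0.65  0.43 -1.19  2.32  1.71  0.17 -1.89] [ 0.60451064 -0.55245432  0.79459945]
20 0 [0.6, 0.0, 0.0, 0.0, 0.0, 0.0, 0.0, 0.0, 0.0, 0.0] [ 0.82  0.06 -1.22  2.19 -0.37  0.66  0.06]
[[0.6,-0.3,-1.3,2.5,0,0,0],[0.5,-0.4,-1.2,2.5,0,0,0],[0.6,-0.4,-1.2,2.5,0,0,0],[0.6,-0.5,-1.2,2.5,0,0,0],[0.5,-0.6,-1.2,2.5,0,0,0],[0.6,-0.6,-1.1,2.5,0,0,0],[0.6,-0.6,-1.2,2.5,0,0,0],[0.5,-0.7,-1.1,2.5,0,0,0]]
20 -15 [0.0, 0.0, 0.0, 0.0, 0.0, 0.0, 0.0, 0.0, 0.0, 0.0] [ 0.67  0.07 -1.22  2.15  0.11  0.71 -0.5 ]
[[0.6,-0.3,-1.3,2.5,-1.9,0,0],[0.5,-0.4,-1.2,2.5,-1.9,0,0],[0.5,-0.4,-1.3,2.5,-1.8,0,0],[0.4,-0.5,-1.2,2.5,-1.9,0,0],[0.4,-0.6,-1.2,2.5,-1.9,0,0],[0.4,-0.6,-1.3,2.5,-1.9,0,0],[0.3,-0.6,-1.2,2.5,-1.8,0,0],[0.3,-0.7,-1.2,2.5,-1.9,0,0]]
15 -20 [0.0, 0.0, 0.0, 0.0, 0.0, 0.0, 0.0, 0.0, 0.0, 0.0] [ 0.62  0.02 -1.22  2.18  0.26  0.67 -0.69]
[[0.6,-0.3,-1.3,1.9,-2.5,0,0],[0.5,-0.4,-1.2,1.9,-2.5,0,0],[0.4,-0.4,-1.3,1.8,-2.5,0,0],[0.4,-0.5,-1.3,1.9,-2.5,0,0],[0.4,-0.4,-1.3,1.9,-2.5,0,0],[0.3,-0.6,-1.2,1.9,-2.5,0,0],[0.2,-0.6,-1.3,1.8,-2.5,0,0],[0.2,-0.6,-1.3,1.9,-2.5,0,0]]
```

```bash
python3 -m jog '[[0.6,0,-1.3,0.5,-1.9,0,0],[0.5,-0.4,-1.3,2.5,-1.9,0,0],[0.5,-0.4,-1.3,2.5,-1.9,0,0],[0.4,-0.5,-1.3,2.5,-1.9,0,0],[0.4,-0.6,-1.2,2.5,-1.9,0,0],[0.4,-0.6,-1.3,2.5,-1.9,0,0],[0.3,-0.6,-1.2,2.5,-1.8,0,0],[0,0,0,0,0,0,0]]'
python3 - <<'E'
from s9 import *
from wf import shots
print(np.round(q0,2)); ps=shots()
Bt=R.from_euler('z',rk[2])*R.from_euler('y',-62,degrees=True); ft=RF(0,0)
for c in ps:
    for t,loc in (('filter_center',[.065,0,.007]),('filter_pull',[.085,0,.0486]),('filter_foot',[0,0,0])):
        for d in place_of(ps[c],t)[:1]: print(c,t,np.round(d['uv'],1),round(d['p'],2),'pred',np.round(project(ps[c],ft+Bt.apply(loc))[0],1))
def draw(c,box,sc):
    im=cv2.resize(ps[c]['color'][box[1]:box[3],box[0]:box[2],::-1],None,fx=sc,fy=sc,interpolation=2)
    def pl(P,col): q=((project(ps[c],P)-[box[0],box[1]])*sc+sc/2).astype(int); cv2.polylines(im,[q],True,col,1)
    pl(ft+Bt.apply(np.array([[0,.075,.014],[0,-.075,.014],[.13,-.075,.014],[.13,.075,.014]])),(0,255,0))
    pl(put(rk,[(.075,.1,.039),(.075,-.1,.039),(-.075,-.1,.039),(-.075,.1,.039)]),(255,0,255)); return im
a=draw('top',(170,205,290,305),3.3); b=draw('scene',(180,180,310,300),3.1); w=cv2.resize(ps['wrist']['color'][:,:,::-1],(360,270))
H=max(a.shape[0],b.shape[0]); pad=lambda m,h:cv2.copyMakeBorder(m,0,h-m.shape[0],0,0,0)
top=np.hstack([pad(a,H),pad(b,H)])[:, :800]; out=np.vstack([top[:H],cv2.copyMakeBorder(cv2.resize(w,(304,228)),0,0,0,top.shape[1]-304,0)])
print(out.shape); cv2.imwrite('pics/fin.png',out[:600])
E
```

```text
time_s: 20.0
eef_pos: [0.5018, 0.2173, 0.1891]
tcp_rot: [0.652, 0.718, 0.236, 0.054]
ft_force: [0.7, 0.1, 1.5]
gripper_width: 0.0426
finger_force: 0.0
[ 0.63  0.22 -1.2   2.24  0.46  0.36 -0.81]
scene filter_center [243.6 234.2] 0.87 pred [245.2 236. ]
scene filter_pull [236.7 226.7] 0.85 pred [236.4 226.2]
scene filter_foot [241.5 261.7] 0.85 pred [240.4 263.4]
top filter_center [224.7 248.4] 0.96 pred [221.2 247.8]
top filter_pull [215.7 258.5] 0.75 pred [217.5 258.5]
top filter_foot [224.7 263.7] 0.85 pred [226.4 263.6]
wrist filter_center [363.7 253.9] 0.83 pred [364.3 250.5]
wrist filter_pull [354.9 260.2] 0.88 pred [355.4 256.5]
wrist filter_foot [294.4 247. ] 0.65 pred [295.1 243.1]
(600, 799, 3)
```

View pics/fin.png

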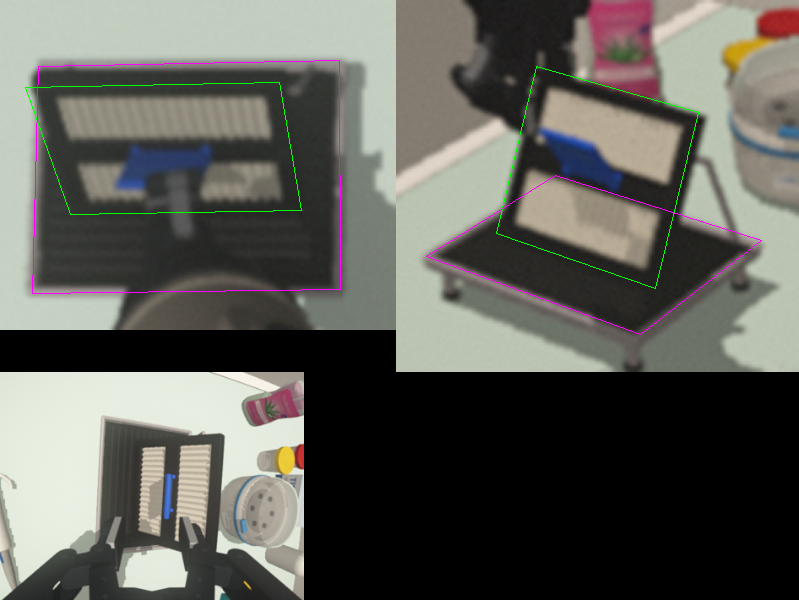

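The filter stands square on the foot line, flat against the wires and within about 3 mm of the tray's middle. Its pull faces outward and the gripper is clear. The pen and pipette were not touched.

```bash
python3 -m jog '[[0,-0.3,-1.5,0,0,0,0],[0,-0.3,-1.5,0,0,0,0],[0,0,0,0,0,0,0],[0,0,0,0,0,0,0]]'; python3 -c "
from rig import *
print(close_job())"
```

```text
time_s: 20.93
eef_pos: [0.487, 0.2071, 0.209]
tcp_rot: [0.653, 0.718, 0.236, 0.055]
ft_force: [-0.3, -1.4, 0.3]
gripper_width: 0.0427
finger_force: 0.0
the job is handed in; nothing more can be done
None
```

The job is handed in at about 21 s: the tab is fully aside, and the filter leans flat and square on the rack's wires, pull outward, within about 3 mm of the tray's middle; I touched none of the pipette, pen, forceps or cups.

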